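# Charge the emergency lights in the entry nook

## Task

Put the emergency lights on charge: draw the red-gripped lock pin out of the cradle and park it upright in the steel side notch, then slide the cover fully open. Drop each slim long light, copper tail down and lens up, all the way into a leaning charging well of its own (three or four are there today), leaving the thick light and the short light lying flat on the shelf, and the coin cup, blue box, glass tray and car fob undisturbed. When all the slim long lights are in, flip the orange switch fully over to on; leave the pin parked and the cover open.

Things in the scene. Friction and masses are not known exactly. Their poses are not given: they have to be found in the camera images.
- cradle: Fixed cream charging cradle. Origin: under its centre; z up, y along its four wells (y = -78, -26, 26, 78 mm), x away from the robot (within 9 degrees). Wells 30 x 30 mm, 66 mm deep, leaning: 30 degrees from vertical, mouth towards +x, foot towards -x. Body 208 mm (y), x -57 to 25 mm, 78 mm high; +y end: 40 x 44 x 78 mm block with pin bore, then steel fork. Switch at y = -134 mm.
- cradle_well0 (a point): Centre of the mouth of the well at the cradle's y = -78 mm, at rim height (78 mm); the well runs from here 66 mm down along its 30 degree lean.
- cradle_well1 (a point): Centre of the mouth of the well at the cradle's y = -26 mm, at rim height (78 mm); the well runs from here 66 mm down along its 30 degree lean.
- cradle_well2 (a point): Centre of the mouth of the well at the cradle's y = 26 mm, at rim height (78 mm); the well runs from here 66 mm down along its 30 degree lean.
- cradle_well3 (a point): Centre of the mouth of the well at the cradle's y = 78 mm, at rim height (78 mm); the well runs from here 66 mm down along its 30 degree lean.
- cradle_bore (a point): Mouth of the pin's bore in the cradle (y = 126 mm, 78 mm up), 11 mm wide; the cover's 7 mm high tongue with an 11 mm hole lies over it while shut.
- cradle_notch (a point): Parking place: middle of the side notch, a slot 12 mm wide (x) between two steel prongs (12 mm wide, 14 mm high), from y = 148 to 196 mm of the cradle, open at the +y end, above and below; this point is at y = 171 mm, level with the prong tops (78 mm). The parked pin stands upright, shaft between the prongs, collar resting on them.
- pin: Steel lock pin with red grip, upright, 50 g. Origin: centre of the collar's underside, z up along the pin. Shaft 8 mm dia., 36 mm down from the origin; collar 22 mm dia., 4 mm thick; round red grip 16 mm dia., 4 to 34 mm above the origin. Starts loose in the bore, collar on the cover's tongue (85 mm above the shelf), locking the cover.
- cover (a joint): Sliding cover over the wells: 0 shut (all wells covered), 0.052 m fully open, slid along the cradle's +x (away from the robot). Light friction of about 1.5 N; stays where left; locked while the pin is in the bore.
- cover_grip (a point): Point on the cover's black finger bar, which stands on the cover: 12 mm (x) x 60 mm (y) x 24 mm high; the bar runs from 13 mm below this point to 11 mm above it, this point 98 mm above the shelf; moves with the cover.
- switch (a joint): Toggle switch lever: 0 off, leaning towards the cradle's -x; 1.0 rad on, leaning to +x; pushed over along x with about 2 N and stays where left. Pivot 22 mm above the shelf, lever 50 mm long, on a base 70 x 50 x 25 mm.
- switch_tip (a point): Centre of the orange ball (26 mm dia.) at the lever's tip; off: 24 mm to the cradle's -x from the pivot, 66 mm above the shelf; on: 24 mm to +x.
- light0: Square-section light, 20 x 20 x 120 mm, about 80 g; blue, dark head with yellow lens at +x, copper contacts at the -x end (tail). Origin at its centre, x along its length to the lens. Starts lying flat on the shelf, lens towards the robot (-x within 15 degrees). A slim long one: fits the wells; seated, its centre is 70 mm above the shelf. May be absent.
- light1: Square-section light, 20 x 20 x 120 mm, about 80 g; blue, dark head with yellow lens at +x, copper contacts at the -x end (tail). Origin at its centre, x along its length to the lens. Starts lying flat on the shelf, lens towards the robot (-x within 15 degrees). A slim long one: fits the wells; seated, its centre is 70 mm above the shelf. May be absent.
- light2: Square-section light, 20 x 20 x 120 mm, about 80 g; blue, dark head with yellow lens at +x, copper contacts at the -x end (tail). Origin at its centre, x along its length to the lens. Starts lying flat on the shelf, lens towards the robot (-x within 15 degrees). A slim long one: fits the wells; seated, its centre is 70 mm above the shelf. May be absent.
- light3: Square-section light, 20 x 20 x 120 mm, about 80 g; blue, dark head with yellow lens at +x, copper contacts at the -x end (tail). Origin at its centre, x along its length to the lens. Starts lying flat on the shelf, lens towards the robot (-x within 15 degrees). A slim long one: fits the wells; seated, its centre is 70 mm above the shelf. May be absent.
- thick_light: Square-section light, 34 x 34 x 120 mm, 150 g; blue, dark head with yellow lens at +x, copper contacts at the -x end (tail). Origin at its centre, x along its length to the lens. Starts lying flat on the shelf, lens towards the robot (-x within 15 degrees). Thick look-alike: does not fit the wells.
- short_light: Square-section light, 20 x 20 x 80 mm, 60 g; blue, dark head with yellow lens at +x, copper contacts at the -x end (tail). Origin at its centre, x along its length to the lens. Starts lying flat on the shelf, lens towards the robot (-x within 15 degrees). Short look-alike, for another charger.
- coin_cup: Stainless steel coin cup, 70 mm dia., 65 mm high, bystander. Origin under its centre.
- twist_box: Translucent blue round plastic box with a blue twist cap, 72 mm dia., 85 mm high, bystander. Origin under its centre.
- glass_tray: Small glass tray, 80 x 130 x 18 mm, bystander. Origin under its centre.
- car_fob: Black plastic car fob, 65 x 36 x 13 mm, lying in the glass tray, bystander. Origin under its centre.
There are look-alikes about, which are no part of the job. Leave any turquoise look-alike of the light3 alone.

How it is judged (in metres and radians):
On the way, in this order (a step that is already met when the one before it is completed fails the run):
1. the pin is parked upright in the side notch, its collar on the prongs (x of pin in the frame of cradle_notch between -0.006 and 0.006 m and y of pin in the frame of cradle_notch between -0.022 and 0.022 m and z of pin in the frame of cradle_notch between -0.006 and 0.006 m and angle between pin's own z axis and vertical below 0.3 rad), for 0.2 s.
2. the cover is slid open (value of joint cover above 0.044 m), for 0.2 s.
3. every slim long light present stands in a well, lens up (x of light0 in the frame of cradle between -0.022 and 0.022 m and y of light0 in the frame of cradle between -0.094 and 0.094 m and z of each of light0, light1, light2, light3 in the frame of cradle below 0.085 m and angle between each of light0, light1, light2, light3's own x axis and vertical below 0.8 rad and x of light1 in the frame of cradle between -0.022 and 0.022 m and y of light1 in the frame of cradle between -0.094 and 0.094 m and x of light2 in the frame of cradle between -0.022 and 0.022 m and y of light2 in the frame of cradle between -0.094 and 0.094 m and x of light3 in the frame of cradle between -0.022 and 0.022 m and y of light3 in the frame of cradle between -0.094 and 0.094 m), for 0.2 s.
4. the switch is flipped on (value of joint switch above 0.85 rad), for 0.2 s.
At the end, for the whole second after the job is handed in: Every slim long light present in a well, lens up (under 46 degrees from vertical, centre under 85 mm); pin upright in the side notch, collar on the prongs (6 mm); cover open 44 mm or more; switch past 0.85 rad; thick and short lights lying flat on the shelf; all at rest (all of step 1 and all of step 3 and value of joint cover above 0.044 m and value of joint switch above 0.85 rad and height (world z) of thick_light below 0.026 m and angle between each of thick_light, short_light's own x axis and vertical above 1.4 rad and height (world z) of short_light below 0.02 m and linear speed of each of light0, light1, light2, light3, pin below 0.02 m/s); the robot touches nothing.
It fails at once if the coin cup is shifted more than 3 cm (distance of coin_cup from where it was at the start of the episode above 0.03 m).
It fails at once if the blue twist-cap box is shifted more than 3 cm (distance of twist_box from where it was at the start of the episode above 0.03 m).
It fails at once if the glass tray is shifted more than 3 cm (distance of glass_tray from where it was at the start of the episode above 0.03 m).
It fails at once if the car fob is shifted more than 3 cm (distance of car_fob from where it was at the start of the episode above 0.03 m).
Of light0, light1, light2, light3 only 3 to 4 are there at a start; the rules pass over those that are not, and their reading is None.
At some moment in a run one of light0, light1, light2, light3 may be knocked a few centimetres aside while the robot is not near it.
It also fails if it takes over 210 s, if anything falls off the work surface, if the arm or the gripper's body presses on something with over 40 N, if the wrist force passes 120 N, or if a joint passes its speed limit or range.

## Robot

A 6-joint arm with a two-finger parallel gripper is mounted at the origin on the work surface. World frame = base frame: x ahead of the robot, y to its left, z up, the work surface at z = 0. Lengths are in m, angles in degrees, forces in N, time in s.
With the tool pointing down it reaches from about 0.275 to 1 m from the base axis. Payload 8.4 kg.
Tool frame: the origin (TCP) lies between the finger pads; the fingertips stand 14 mm ahead of it and the grasp point (between the pads) lies 5 mm behind it; z points along the fingers, y is the line along which they close (so a half turn about z gives the same grasp; the last joint's range is limited). The gripper opens to 85 mm and grips with 20 to 120 N. Pads are 22 mm wide; open, the fingers measure 114 mm over their backs; the gripper's body (76 mm by 85 mm) begins 54 mm behind the grasp point. The pads swing forward as they close: fully open they stand 13 mm farther back than shut.
Start: joints at [-75.825, 20.225, 93.587, -0, 66.188, -0.138], TCP at [0.155, -0.606, 0.245] pointing down, gripper open.
Joint ranges: [-150.9, 150.9], [-52.94, 120.26], [3.33, 152.33], [-74.26, 254.26], [0, 154.13], [-172.89, 172.89]. Speed limits (degrees/s): [127.2, 127.2, 159.86, 180, 180, 180].

## Interface

Orientations are given as [roll, pitch, yaw] about the fixed x, y, z axes, in that order (R = Rz(yaw) Ry(pitch) Rx(roll)).
In Python, from bench import monitor, capture, workorder, recognise gives the robot as it stands.
- The arm moves only by the tool move_arm, never from a script. Its argument "commands" is a list of rows, each an object of numbers: "dx", "dy", "dz": the shift along the tool's x, y, z each as a share of 500 mm, from -1 to 1; "ax", "ay", "az": the turn, a rotation vector about the tool's x, y, z each as a share of 0.5 rad, from -1 to 1; "grip": the finger opening in mm, from 0 to 85.4. A call has 1 to 10 rows; each row is the pose to reach, as a shift and turn from the pose commanded when the call began, along the tool's axes at that moment; what a row does not reach only later rows make up. A row lasts 1/12 s, in which the tool goes at most 41.7 mm and 7.16 degrees, less where a joint would pass 70% of its speed; a pose out of reach is approached as far as the arm can. A call with a number of a shift or a turn outside -1 to 1 is refused whole. A call with a gripper value outside its range is refused whole. The fingers move at their own pace and stop on an object; "newtons" is the grip in N (left out, the last holds). Time passes only in rows, so rows that repeat a pose let the fingers close. It gives the time, the measured TCP pose, the force, the opening and the grip force at its end, in the units of the state.
- monitor.state(): the state, without advancing time (a new reading comes with each control period).
- capture(name): name is "side" or "top" or "wrist"; returns a dict with "pixels" (420x560x3 uint8, blue, green, red), "fovy" (degrees; the focal length in pixels is half the picture's height over the tangent of half this angle, whatever the lens; pixels are square), "cx", "cy" (the principal point, pixels), "view" (4x4, takes a point from world to camera coordinates). Camera axes: x right, y up, looking along -z (the intrinsics and any distortion apply to the point x, -y, -z); pixel columns grow to the right and rows downward; lengths in m; the calibration is good to about 2 mm. A picture is of the moment at which its call begins. There is no depth.
- workorder.close_job(): hands the job in; it is judged then, once.
Trained networks look in a picture, given as the dict that the camera call returned (one of the last four; its "shot" number tells which), for a name from the list of things; names that differ only in an ending like _2 or _b are one class to them, and where a whole thing is asked for, a point or a joint stands for the part that bears it (a point fixed in the world has none). Each returns a list of dicts, best first, with "p" (0 to 1); they miss things now and then, are a little off and sometimes report something else, mostly with a low value. They report only what shows in the picture. A call takes as long as a camera call. They do not tell look-alikes from the thing itself.
- recognise(picture, query): "position" ([x, y, z] in m, in world coordinates, good to about 4 mm: the middle of the surface that is visible of it).
The state is a dict: "t": time; "joint_pos": joint angles; "dq": joint speeds; "joint_efforts": joint torques, N m; "ee_pos": TCP position; "ee_rot": TCP orientation; "ft_force": force on the tool from outside, world axes, zero at the start; "moment": the same for the moment, N m; "grip_width": finger opening in m; "grasp_force": force on a finger pad.
Only numpy, scipy, OpenCV 4.12 (cv2) and the standard library are available. Lean on these libraries where they do the work, as an engineer would, in place of code of your own. Each camera call takes 0.05 s, during which the arm holds its last target. There are 200 camera calls.

## Working session

There is one attempt and no reset: what is moved stays moved. The work goes in short steps, Python scripts to look and compute and a tool call to move; the robot and the scene stay as the last step left them, time stands still between calls to the robot, and variables do not carry over. Pictures are saved under pics/ and viewed, at most 14 in all, crops included, and the job is handed in when it is done.

Besides the shell and the picture viewer there is one more tool, called after "Call:" by a JSON object that holds its "op" and its "data". move_arm: Moves the arm, as the interface text tells. Its arguments: {"type":"object","properties":{"commands":{"type":"array"},"newtons":{"type":"number"}},"required":["commands"]}

```bash
ls; mkdir -p pics; cat > h.py <<'E'
import numpy as np, cv2, sys
from scipy.spatial.transform import Rotation as R
from bench import monitor, capture, workorder, recognise
def K(p):
    h=p["pixels"].shape[0]; f=h/2/np.tan(np.radians(p["fovy"])/2); return f,p["cx"],p["cy"]
def proj(p,X):
    f,cx,cy=K(p); c=np.array(p["view"])@np.r_[X,1]; return np.array([cx+f*c[0]/-c[2], cy-f*c[1]/-c[2]])
def ray(p,u,v):
    f,cx,cy=K(p); V=np.array(p["view"]); d=V[:3,:3].T@np.array([(u-cx)/f,-(v-cy)/f,-1]); o=-V[:3,:3].T@V[:3,3]; return o,d/np.linalg.norm(d)
def onz(p,u,v,z):
    o,d=ray(p,u,v); return o+d*(z-o[2])/d[2]
def tri(obs):
    A=np.zeros((3,3));b=np.zeros(3)
    for p,u,v in obs:
        o,d=ray(p,u,v); M=np.eye(3)-np.outer(d,d); A+=M;b+=M@o
    return np.linalg.solve(A,b)
E
python3 - <<'E'
from h import *
s=monitor.state(); print({k:np.round(v,3).tolist() for k,v in s.items()})
for n in ("top","side","wrist"):
    p=capture(n); cv2.imwrite(f"pics/{n}0.png",p["pixels"]); print(n,p["fovy"],p["cx"],p["cy"],np.round(p["view"],3).tolist(),[k for k in p if k!="pixels"])
    for q in ("cradle","cradle_well0","cradle_well3","cradle_bore","cradle_notch","pin","cover_grip","switch_tip","light0","thick_light","short_light","coin_cup","twist_box","glass_tray","car_fob"):
        print(n,q,[(np.round(d["position"],3).tolist(),round(d["p"],2)) for d in recognise(p,q)])
E
```

```text
pics
{'t': 0.0, 'joint_pos': [-75.824, 20.262, 93.628, 0.0, 66.186, -0.138], 'dq': [-0.025, 0.084, -0.044, -0.042, -0.041, -0.008], 'joint_efforts': [-0.007, -60.525, -34.206, -0.0, 0.009, 0.0], 'ee_pos': [0.154, -0.605, 0.245], 'ee_rot': [-179.923, -0.001, 14.314], 'ft_force': [0.596, -0.313, -0.913], 'moment': [-0.011, 0.018, 0.018], 'grasp_force': 0.0, 'grip_width': 0.085}
top 43.48296990656522 281.7003709053015 207.7620379101937 [[-0.001, -1.0, -0.016, -0.053], [0.987, -0.004, 0.162, -0.52], [-0.162, -0.015, 0.987, -1.404], [0.0, 0.0, 0.0, 1.0]] ['fovy', 'cx', 'cy', 'view', 'shot']
top cradle [([0.527, 0.174, 0.08], 0.78)]
top cradle_well0 [([0.522, 0.178, 0.076], 0.77), ([0.446, -0.323, 0.024], 0.46)]
top cradle_well3 [([0.522, 0.178, 0.076], 0.77), ([0.446, -0.323, 0.024], 0.46)]
top cradle_bore [([0.52, 0.178, 0.076], 0.88), ([0.544, 0.196, 0.09], 0.18)]
top cradle_notch [([0.526, 0.182, 0.079], 0.73)]
top pin [([0.53, 0.308, 0.106], 0.61)]
top cover_grip [([0.538, 0.203, 0.088], 0.68)]
top switch_tip [([0.522, 0.179, 0.073], 0.38)]
top light0 [([0.436, -0.124, 0.019], 0.78), 
[... 1735 characters left out ...]
98, 0.06], 0.63)]
side glass_tray [([0.401, 0.248, 0.004], 0.97)]
side car_fob [([0.4, 0.242, 0.011], 0.75), ([0.523, 0.234, 0.079], 0.37)]
wrist 70.8810096848381 283.6116852969859 206.88167534598546 [[0.247, -0.969, 0.0, -0.624], [0.933, 0.238, -0.269, 0.033], [0.261, 0.067, 0.963, -0.379], [0.0, 0.0, 0.0, 1.0]] ['fovy', 'cx', 'cy', 'view', 'shot']
wrist cradle []
wrist cradle_well0 []
wrist cradle_well3 []
wrist cradle_bore []
wrist cradle_notch []
wrist pin []
wrist cover_grip []
wrist switch_tip []
wrist light0 [([0.262, -0.346, 0.019], 0.81), ([0.294, -0.54, 0.021], 0.56)]
wrist thick_light []
wrist short_light []
wrist coin_cup []
wrist twist_box []
wrist glass_tray []
wrist car_fob []
```

View pics/top0.png

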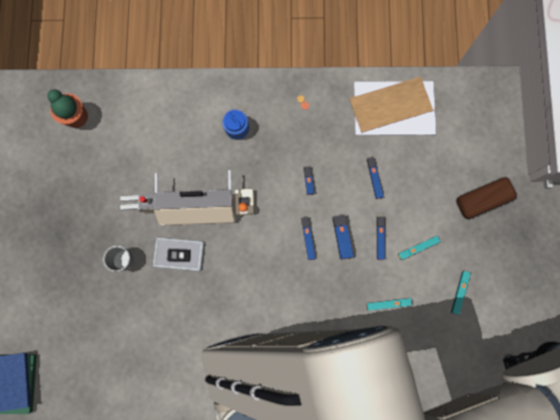

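View pics/side0.png

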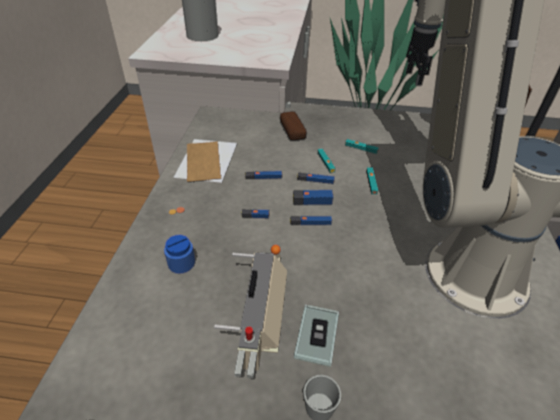

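Top view: three blue slim long lights at (309,238), (381,238) and (375,178). The thick light is at (344,237), the short one at (309,181), and three turquoise look-alikes are at (419,247), (389,304) and (461,292), which stay untouched. The cradle is at (195,205), with the pin at about (143,199), fork at (130,203) and switch ball at (243,207). The side view agrees: pin (249,333), fork (246,360), bar (252,284), ball (276,249).

Moving over the lights and then the cradle for close wrist views.

Call:
{"op": "move_arm", "data": {"commands": [{"dx":0.6,"dy":-0.684,"dz":-0.2,"az":0.5,"grip":85},{"dx":0.6,"dy":-0.684,"dz":-0.2,"az":0.5},{"dx":0.6,"dy":-0.684,"dz":-0.2,"az":0.5},{"dx":0.6,"dy":-0.684,"dz":-0.2,"az":0.5},{"dx":0.6,"dy":-0.684,"dz":-0.2,"az":0.5},{"dx":0.6,"dy":-0.684,"dz":-0.2,"az":0.5},{"dx":0.6,"dy":-0.684,"dz":-0.2,"az":0.5},{"dx":0.6,"dy":-0.684,"dz":-0.2,"az":0.5},{"dx":0.6,"dy":-0.684,"dz":-0.2,"az":0.5},{"dx":0.6,"dy":-0.684,"dz":-0.2,"az":0.5}]}}

```text
invalid input at $.commands[0]: expected keys dx, dy, dz, ax, ay, az, grip
```

Call:
{"op": "move_arm", "data": {"commands": [{"dx":0.6,"dy":-0.684,"dz":-0.2,"ax":0,"ay":0,"az":0.5,"grip":85},{"dx":0.6,"dy":-0.684,"dz":-0.2,"ax":0,"ay":0,"az":0.5,"grip":85},{"dx":0.6,"dy":-0.684,"dz":-0.2,"ax":0,"ay":0,"az":0.5,"grip":85},{"dx":0.6,"dy":-0.684,"dz":-0.2,"ax":0,"ay":0,"az":0.5,"grip":85},{"dx":0.6,"dy":-0.684,"dz":-0.2,"ax":0,"ay":0,"az":0.5,"grip":85},{"dx":0.6,"dy":-0.684,"dz":-0.2,"ax":0,"ay":0,"az":0.5,"grip":85},{"dx":0.6,"dy":-0.684,"dz":-0.2,"ax":0,"ay":0,"az":0.5,"grip":85},{"dx":0.6,"dy":-0.684,"dz":-0.2,"ax":0,"ay":0,"az":0.5,"grip":85},{"dx":0.6,"dy":-0.684,"dz":-0.2,"ax":0,"ay":0,"az":0.5,"grip":85},{"dx":0.6,"dy":-0.684,"dz":-0.2,"ax":0,"ay":0,"az":0.5,"grip":85}]}}

```text
t: 3.23
ee_pos: [0.3392, -0.241, 0.3355]
ee_rot: [180.0, -0.0, -0.0]
ft_force: [0.8, -0.8, -0.0]
grip_width: 0.0847
grasp_force: 0.0
```

```bash
cat >> h.py <<'E'
import pickle
def snap(n,f):
    p=capture(n); pickle.dump(p,open(f"pics/{f}.pkl","wb")); cv2.imwrite(f"pics/{f}.png",p["pixels"]); return p
def load(f): return pickle.load(open(f"pics/{f}.pkl","rb"))
def go(pos,rot,frm=None):
    "shares from the current pose to pos, rot (Rotation)"
    s=monitor.state() if frm is None else frm
    C=R.from_euler("xyz",s["ee_rot"],degrees=True)
    d=C.inv().apply(np.array(pos)-s["ee_pos"])/.5; w=(C.inv()*rot).as_rotvec()/.5
    print("go d",np.round(d,3),"a",np.round(w,3),"rows",round(max(np.linalg.norm(d)*.5/.0417,np.degrees(np.linalg.norm(w)*.5)/7.16),1))
E
python3 - <<'E'
from h import *
p=snap("wrist","w1"); snap("side","s1")
s=monitor.state();print(s["joint_pos"],s["t"])
E
```

```text
[-35.26201985  -4.24552389 110.61576865   0.11389964  73.47187775
  54.39510773] 3.3333
```

Call:
{"op": "move_arm", "data": {"commands": [{"dx":0.32,"dy":-0.88,"dz":-0.04,"ax":0,"ay":0,"az":0,"grip":85},{"dx":0.32,"dy":-0.88,"dz":-0.04,"ax":0,"ay":0,"az":0,"grip":85},{"dx":0.32,"dy":-0.88,"dz":-0.04,"ax":0,"ay":0,"az":0,"grip":85},{"dx":0.32,"dy":-0.88,"dz":-0.04,"ax":0,"ay":0,"az":0,"grip":85},{"dx":0.32,"dy":-0.88,"dz":-0.04,"ax":0,"ay":0,"az":0,"grip":85},{"dx":0.32,"dy":-0.88,"dz":-0.04,"ax":0,"ay":0,"az":0,"grip":85},{"dx":0.32,"dy":-0.88,"dz":-0.04,"ax":0,"ay":0,"az":0,"grip":85},{"dx":0.32,"dy":-0.88,"dz":-0.04,"ax":0,"ay":0,"az":0,"grip":85},{"dx":0.32,"dy":-0.88,"dz":-0.04,"ax":0,"ay":0,"az":0,"grip":85},{"dx":0.32,"dy":-0.88,"dz":-0.04,"ax":0,"ay":0,"az":0,"grip":85}]}}

```text
t: 4.17
ee_pos: [0.4818, 0.15, 0.3526]
ee_rot: [180.0, -0.0, -0.0]
ft_force: [0.9, -0.7, 0.7]
grip_width: 0.085
grasp_force: 0.0
```

```bash
python3 - <<'E'
from h import *
p=snap("wrist","w2")
s=monitor.state();print(s["joint_pos"],s["ee_pos"],s["t"])
for q in ("pin","cradle_notch","cover_grip","switch_tip"):
    print(q,[(np.round(d["position"],3).tolist(),round(d["p"],2),proj(p,d["position"]).round()) for d in recognise(p,q)])
E
```

```text
[ 17.5483335    4.34737995  99.97238078   0.19843753  75.47525356
 107.43251851] [0.48425508 0.15586331 0.35283017] 4.2167
pin [([0.533, 0.308, 0.111], 0.71, array([156., 140.])), ([0.534, 0.182, 0.089], 0.4, array([260., 139.]))]
cradle_notch [([0.533, 0.186, 0.085], 0.62, array([257., 140.]))]
cover_grip [([0.538, 0.195, 0.083], 0.61, array([250., 135.]))]
switch_tip [([0.518, 0.049, 0.074], 0.62, array([358., 150.])), ([0.541, 0.2, 0.083], 0.16, array([246., 133.]))]
```

View pics/w2.png

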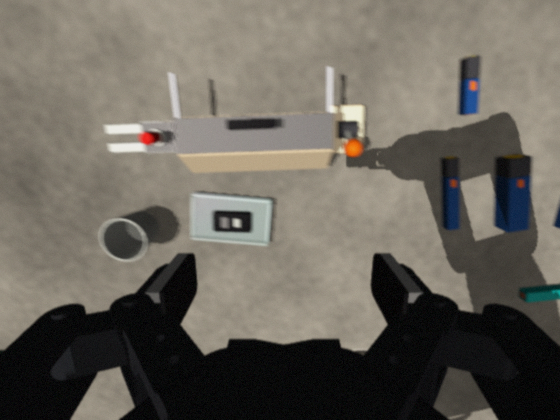

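The wrist view shows the pin grip at (150,138), fork tips at (108,128)/(108,147), orange ball at (354,148), finger bar at (253,124), and lights on the right. Next I triangulate the coloured blobs across views.

```bash
cat >> h.py <<'E'
def blob(p,h0,h1,near,rad=40,smin=150,vmin=90):
    hsv=cv2.cvtColor(p["pixels"],cv2.COLOR_BGR2HSV); H,S,V=[hsv[...,i].astype(int) for i in range(3)]
    m=(((H>=h0)&(H<=h1)) if h0<=h1 else ((H>=h0)|(H<=h1)))&(S>smin)&(V>vmin)
    vv,uu=np.nonzero(m); k=np.hypot(uu-near[0],vv-near[1])<rad; uu,vv=uu[k],vv[k]
    return uu.mean(),vv.mean(),len(uu),(uu.min(),uu.max(),vv.min(),vv.max())
E
python3 - <<'E'
from h import *
t=snap("top","t2"); s=snap("side","s2"); w=load("w2")
for nm,h,g in (("pin",(174,4),{"t":(145,199),"s":(249,333),"w":(150,138)}),("ball",(5,15),{"t":(243,207),"s":(276,249),"w":(354,148)})):
    b={k:blob(pp,*h,g[k],25) for k,pp in (("t",t),("s",s),("w",w))}
    for k in b: print(nm,k,[np.round(x,1) for x in b[k]])
    o={"t":t,"s":s,"w":w}
    X=tri([(o[k],b[k][0],b[k][1]) for k in b]); print(nm,X.round(4),{k:(proj(o[k],X)-b[k][:2]).round(1) for k in b})
for uv in ((108,128),(108,147),(142,128),(142,153)): print(onz(w,*uv,.078).round(4))
def crop(p,u0,v0,u1,v1,k): return cv2.resize(p["pixels"][v0:v1,u0:u1],None,fx=k,fy=k,interpolation=cv2.INTER_CUBIC)
cv2.imwrite("pics/c1.png",np.vstack([crop(w,90,60,380,180,2.6),crop(t,110,165,270,230,4.7)[:, :754]]))
E
```

```text
pin t [np.float64(141.0), np.float64(198.5), np.int64(10), array([140, 142, 197, 200])]
pin s [np.float64(248.7), np.float64(332.4), np.int64(69), array([246, 252, 327, 339])]
pin w [np.float64(147.1), np.float64(137.9), np.int64(135), array([140, 154, 132, 143])]
pin [0.5338 0.3153 0.1134] {'t': array([-0.5,  0.2]), 's': array([-1.4, -0.2]), 'w': array([1.5, 1.8])}
ball t [np.float64(242.5), np.float64(206.5), np.int64(56), array([239, 246, 203, 210])]
ball s [np.float64(275.3), np.float64(249.0), np.int64(67), array([271, 280, 245, 253])]
ball w [np.float64(353.5), np.float64(147.9), np.int64(268), array([344, 362, 139, 157])]
ball [0.519  0.0521 0.067 ] {'t': array([-0.4,  0.4]), 's': array([-1. ,  0.3]), 'w': array([1.5, 1.1])}
[0.5472 0.3829 0.078 ]
[0.5225 0.3868 0.078 ]
[0.5472 0.338  0.078 ]
[0.5145 0.3422 0.078 ]Traceback (most recent call last):
  File "<stdin>", line 10, in <module>
    return _nx.concatenate(arrs, 0, dtype=dtype, casting=casting)
           ~~~~~~~~~~~~~~~^^^^^^^^^^^^^^^^^^^^^^^^^^^^^^^^^^^^^^^
ValueError: all the input array dimensions except for the concatenation axis must match exactly, but along dimension 1, the array at index 0 has size 754 and the array at index 1 has size 752
```

```bash
cat >> h.py <<'E'
def plan(wps,start=None):
    "wps: (pos, Rotation or None, grip); prints calls: one target per call, with rows needed"
    if start is None:
        s=monitor.state(); P=np.array(s["ee_pos"]); C=R.from_euler("xyz",s["ee_rot"],degrees=True)
    else: P,C=start
    for pos,rot,g in wps:
        pos=np.array(pos,float); rot=C if rot is None else rot
        w=(C.inv()*rot).as_rotvec(); n=int(max(1,np.ceil(np.linalg.norm(pos-P)/.41),np.ceil(np.linalg.norm(w)/.499)))
        for i in range(n):
            D=C.inv().apply(pos-P)/n
            r=max(np.linalg.norm(D)/.0417,np.degrees(np.linalg.norm(w)/n)/7.16)
            print("d",np.round(D/.5,4),"a",np.round(w/n/.5,4),"grip",g,"rows %.1f"%r)
            # frame turns within the leg, so later pieces are re-expressed
            P=P+(pos-P)/n; C=C*R.from_rotvec(w/n); n-=1; w=(C.inv()*rot).as_rotvec()
            if n==0: break
        P,C=pos,rot
down=lambda y:R.from_euler("xyz",[180,0,y],degrees=True)
E
sed -i 's/for i in range(n):/while n>0:/; /if n==0: break/d' h.py
python3 - <<'E'
from h import *
w=load("w2")
s=monitor.state();print(s["ee_pos"],s["ee_rot"])
plan([((.534,.315,.23),down(92),85)])
E
```

```text
[0.48102396 0.147081   0.35238391] [ 1.79971132e+02  1.75171186e-02 -8.26793246e-02]
d [ 0.0264 -0.084   0.0611] a [ 1.000e-04  3.000e-04 -8.036e-01] grip 85 rows 3.2
d [ 0.0571 -0.067   0.0612] a [ 1.000e-04  3.000e-04 -8.036e-01] grip 85 rows 3.2
d [ 0.0788 -0.0393  0.0612] a [ 1.000e-04  3.000e-04 -8.036e-01] grip 85 rows 3.2
d [ 0.0879 -0.0054  0.0612] a [ 1.000e-04  3.000e-04 -8.036e-01] grip 85 rows 3.2
```

Call:
{"op": "move_arm", "data": {"commands": [{"dx":0.0264,"dy":-0.084,"dz":0.061,"ax":0,"ay":0,"az":-0.804,"grip":85},{"dx":0.0264,"dy":-0.084,"dz":0.061,"ax":0,"ay":0,"az":-0.804,"grip":85},{"dx":0.0264,"dy":-0.084,"dz":0.061,"ax":0,"ay":0,"az":-0.804,"grip":85},{"dx":0.0264,"dy":-0.084,"dz":0.061,"ax":0,"ay":0,"az":-0.804,"grip":85}]}}

```text
t: 4.85
ee_pos: [0.4942, 0.1893, 0.3213]
ee_rot: [180.0, 0.1, 23.4]
ft_force: [-0.5, -0.2, 0.2]
grip_width: 0.085
grasp_force: 0.0
```

Call:
{"op": "move_arm", "data": {"commands": [{"dx":0.057,"dy":-0.067,"dz":0.061,"ax":0,"ay":0,"az":-0.804,"grip":85},{"dx":0.057,"dy":-0.067,"dz":0.061,"ax":0,"ay":0,"az":-0.804,"grip":85},{"dx":0.057,"dy":-0.067,"dz":0.061,"ax":0,"ay":0,"az":-0.804,"grip":85},{"dx":0.057,"dy":-0.067,"dz":0.061,"ax":0,"ay":0,"az":-0.804,"grip":85}]}}

```text
t: 5.18
ee_pos: [0.5075, 0.2312, 0.2908]
ee_rot: [-180.0, 0.1, 46.4]
ft_force: [0.7, 0.1, 0.1]
grip_width: 0.0849
grasp_force: 0.0
```

Call:
{"op": "move_arm", "data": {"commands": [{"dx":0.079,"dy":-0.039,"dz":0.061,"ax":0,"ay":0,"az":-0.804,"grip":85},{"dx":0.079,"dy":-0.039,"dz":0.061,"ax":0,"ay":0,"az":-0.804,"grip":85},{"dx":0.079,"dy":-0.039,"dz":0.061,"ax":0,"ay":0,"az":-0.804,"grip":85},{"dx":0.079,"dy":-0.039,"dz":0.061,"ax":0,"ay":0,"az":-0.804,"grip":85}]}}

```text
t: 5.52
ee_pos: [0.521, 0.2732, 0.2603]
ee_rot: [-180.0, 0.1, 69.4]
ft_force: [-0.1, -0.8, 1.0]
grip_width: 0.0849
grasp_force: 0.0
```

Call:
{"op": "move_arm", "data": {"commands": [{"dx":0.088,"dy":-0.005,"dz":0.061,"ax":0,"ay":0,"az":-0.804,"grip":85},{"dx":0.088,"dy":-0.005,"dz":0.061,"ax":0,"ay":0,"az":-0.804,"grip":85},{"dx":0.088,"dy":-0.005,"dz":0.061,"ax":0,"ay":0,"az":-0.804,"grip":85},{"dx":0.088,"dy":-0.005,"dz":0.061,"ax":0,"ay":0,"az":-0.804,"grip":85},{"dx":0.088,"dy":-0.005,"dz":0.061,"ax":0,"ay":0,"az":-0.804,"grip":85},{"dx":0.088,"dy":-0.005,"dz":0.061,"ax":0,"ay":0,"az":-0.804,"grip":85}]}}

```text
t: 6.02
ee_pos: [0.5347, 0.3151, 0.2308]
ee_rot: [180.0, 0.0, 91.9]
ft_force: [0.4, 0.5, -0.4]
grip_width: 0.0852
grasp_force: 0.0
```

```bash
python3 - <<'E'
from h import *
s=monitor.state();print(s["ee_pos"],s["ee_rot"],s["joint_pos"],s["t"])
w=snap("wrist","w3"); print(s["ee_pos"])
print("tcp px",proj(w,s["ee_pos"]),"pin px",proj(w,(.534,.315,.119)))
E
```

```text
[0.53468083 0.31505054 0.23075389] [1.79991168e+02 2.00151655e-03 9.19374448e+01] [ 3.03725856e+01  2.06144524e+01  9.49765434e+01 -6.61454155e-03
  6.44021913e+01  2.84379981e+01] 6.0167
[0.53468083 0.31505054 0.23075389]
tcp px [279.90049115 272.62397337] pin px [280.76082923 209.01235544]
```

View pics/w3.png

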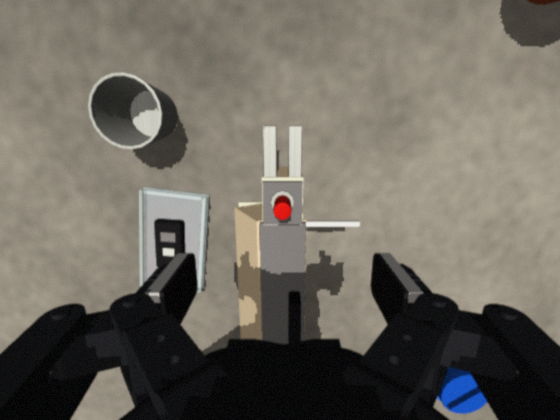

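Wrist view: pin grip is centred at (283,208), and the fork prongs at cols 264–276 and 289–301, rows 127–177, are almost parallel to the image columns. Measuring the slot line against the pin.

```bash
python3 - <<'E'
from h import *
w=load("w3"); g=cv2.cvtColor(w["pixels"],cv2.COLOR_BGR2GRAY).astype(float)
pts=[]
for v in range(132,172,4):
    row=g[v-1:v+2,255:310].mean(0); d=np.diff(row); 
    up=np.argsort(-d)[:6]+255; dn=np.argsort(d)[:6]+255
    # subpixel edges by threshold crossing
    th=(row.max()+np.median(g[v-1:v+2,230:255]))/2
    cr=[255+i+(th-row[i])/(row[i+1]-row[i]) for i in range(len(row)-1) if (row[i]-th)*(row[i+1]-th)<0]
    print(v,np.round(cr,1)); 
    if len(cr)==4: pts.append((v,np.mean(cr)))
pts=np.array(pts)
m=np.polyfit(pts[:,0],pts[:,1],1) if len(pts)>1 else None; print(m)
if m is not None:
    A,B=[onz(w,np.polyval(m,v),v,.078) for v in (132,170)]; print("slot line",A,B,"yaw",np.degrees(np.arctan2(-(A-B)[0],(A-B)[1])))
b=blob(w,174,4,(283,208),25); print(b)
# top cap of the grip (z .119): fit circle via ROI
print("pin mid",onz(w,b[0],b[1],.112), "tips row127",onz(w,282.5,127,.078),"block edge row179",onz(w,282,179,.078))
E
```

```text
132 [262.7 275.1 288.7 300.9]
136 [262.8 275.1 288.6 300.9]
140 [263.2 275.1 288.8 300.8]
144 [263.3 275.  288.8 300.7]
148 [263.4 275.1 288.8 300.6]
152 [263.5 275.1 288.8 300.6]
156 [263.6 275.1 288.8 300.4]
160 [263.7 275.1 288.9 300.4]
164 [263.7 275.1 288.9 300.5]
168 [263.8 275.1 288.9 300.5]
[5.67139237e-03 2.81119294e+02]
slot line [0.53265654 0.3773988  0.078     ] [0.53400961 0.34213326 0.078     ] yaw 2.1972527203308796
(np.float64(281.90965732087227), np.float64(208.36760124610592), 321, (np.int64(274), np.int64(290), np.int64(196), np.int64(219)))
pin mid [0.53497823 0.3136107  0.112     ] tips row127 [0.5330936  0.38188434 0.078     ] block edge row179 [0.53421415 0.33341482 0.078     ]
```

Call:
{"op": "move_arm", "data": {"commands": [{"dx":-0.003,"dy":0.0006,"dz":0.12,"ax":0,"ay":0,"az":-0.009,"grip":50},{"dx":-0.003,"dy":0.0006,"dz":0.2,"ax":0,"ay":0,"az":-0.009,"grip":40},{"dx":-0.003,"dy":0.0006,"dz":0.24,"ax":0,"ay":0,"az":-0.009,"grip":40},{"dx":-0.003,"dy":0.0006,"dz":0.2476,"ax":0,"ay":0,"az":-0.009,"grip":40},{"dx":-0.003,"dy":0.0006,"dz":0.2476,"ax":0,"ay":0,"az":-0.009,"grip":40},{"dx":-0.003,"dy":0.0006,"dz":0.2476,"ax":0,"ay":0,"az":-0.009,"grip":40},{"dx":-0.003,"dy":0.0006,"dz":0.2476,"ax":0,"ay":0,"az":-0.009,"grip":40}]}}

```text
t: 6.65
ee_pos: [0.5364, 0.3156, 0.1095]
ee_rot: [179.8, -0.1, 92.3]
ft_force: [0.3, 0.2, -0.5]
grip_width: 0.0406
grasp_force: 0.0
```

Call:
{"op": "move_arm", "data": {"commands": [{"dx":0,"dy":0,"dz":0,"ax":0,"ay":0,"az":0,"grip":8},{"dx":0,"dy":0,"dz":0,"ax":0,"ay":0,"az":0,"grip":8},{"dx":0,"dy":0,"dz":0,"ax":0,"ay":0,"az":0,"grip":8},{"dx":0,"dy":0,"dz":0,"ax":0,"ay":0,"az":0,"grip":8},{"dx":0,"dy":0,"dz":0,"ax":0,"ay":0,"az":0,"grip":8},{"dx":0,"dy":0,"dz":0,"ax":0,"ay":0,"az":0,"grip":8}], "newtons": 30}}

```text
t: 7.15
ee_pos: [0.5353, 0.3154, 0.1086]
ee_rot: [179.9, -0.1, 92.4]
ft_force: [-2.3, -0.7, 9.4]
grip_width: 0.0148
grasp_force: 29.3
```

Call:
{"op": "move_arm", "data": {"commands": [{"dx":0,"dy":0,"dz":-0.04,"ax":0,"ay":0,"az":0,"grip":8},{"dx":0,"dy":0,"dz":-0.08,"ax":0,"ay":0,"az":0,"grip":8},{"dx":0,"dy":0,"dz":-0.12,"ax":0,"ay":0,"az":0,"grip":8},{"dx":0,"dy":0,"dz":-0.12,"ax":0,"ay":0,"az":0,"grip":8},{"dx":0,"dy":0,"dz":-0.12,"ax":0,"ay":0,"az":0,"grip":8},{"dx":0,"dy":0,"dz":-0.12,"ax":0,"ay":0,"az":0,"grip":8}]}}

```text
t: 7.65
ee_pos: [0.5344, 0.3147, 0.1665]
ee_rot: [-180.0, 0.0, 92.4]
ft_force: [-0.4, 0.1, -1.3]
grip_width: 0.0147
grasp_force: 29.3
```

```bash
python3 - <<'E'
from h import *
s=monitor.state();print(s["ee_pos"],s["ee_rot"],s["grip_width"],s["grasp_force"],s["t"])
w=snap("wrist","w4"); sd=snap("side","s4")
c=lambda p,u0,v0,u1,v1,k: cv2.resize(p["pixels"][v0:v1,u0:u1],None,fx=k,fy=k,interpolation=cv2.INTER_CUBIC)
print(proj(sd,s["ee_pos"]),proj(w,s["ee_pos"]))
u,v=proj(sd,s["ee_pos"]).astype(int)
cv2.imwrite("pics/c4.png",np.hstack([c(w,210,90,360,330,2),c(sd,u-50,v-40,u+50,v+80,4)[:480]]))
E
```

```text
[0.53439747 0.31468521 0.16651819] [-1.79993265e+02  3.06348037e-03  9.23784085e+01] 0.01468403249971321 29.29343819618225 7.65
[246.08477512 316.57014688] [279.86832684 272.59880225]
```

View pics/c4.png

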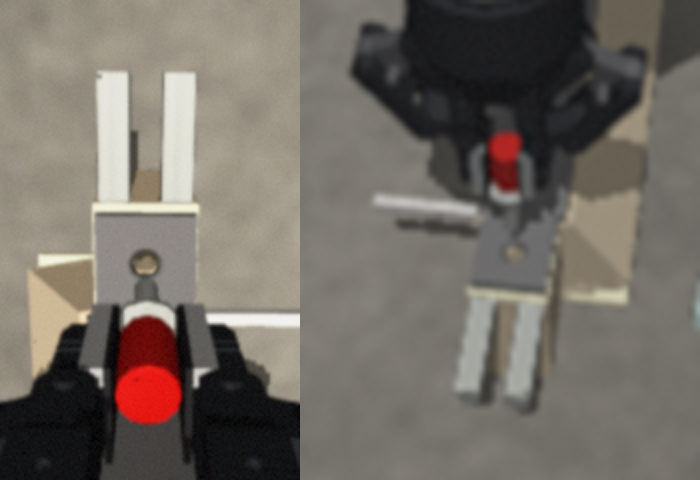

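Left crop: the pin hangs upright between the pads, with its shaft over the bore hole (282,222), and the slot centre at col ≈283 lies on the same line. Moving over the notch and lowering in stages.

Call:
{"op": "move_arm", "data": {"commands": [{"dx":0.05,"dy":0.0004,"dz":0,"ax":0,"ay":0,"az":0,"grip":8},{"dx":0.0866,"dy":0.0004,"dz":0,"ax":0,"ay":0,"az":0,"grip":8},{"dx":0.0866,"dy":0.0004,"dz":0,"ax":0,"ay":0,"az":0,"grip":8},{"dx":0.0866,"dy":0.0004,"dz":0,"ax":0,"ay":0,"az":0,"grip":8},{"dx":0.0866,"dy":0.0004,"dz":0.03,"ax":0,"ay":0,"az":0,"grip":8},{"dx":0.0866,"dy":0.0004,"dz":0.05,"ax":0,"ay":0,"az":0,"grip":8},{"dx":0.0866,"dy":0.0004,"dz":0.07,"ax":0,"ay":0,"az":0,"grip":8},{"dx":0.0866,"dy":0.0004,"dz":0.08,"ax":0,"ay":0,"az":0,"grip":8},{"dx":0.0866,"dy":0.0004,"dz":0.08,"ax":0,"ay":0,"az":0,"grip":8},{"dx":0.0866,"dy":0.0004,"dz":0.08,"ax":0,"ay":0,"az":0,"grip":8}]}}

```text
t: 8.58
ee_pos: [0.533, 0.3578, 0.1264]
ee_rot: [-180.0, 0.0, 92.4]
ft_force: [0.7, -0.0, -0.8]
grip_width: 0.0147
grasp_force: 29.3
```

```bash
python3 - <<'E'
from h import *
s=monitor.state();print(s["ee_pos"],s["ft_force"],s["moment"],s["grip_width"])
E
```

```text
[0.53300388 0.35779121 0.12636836] [ 0.67967094 -0.03080172 -0.83161207] [-0.01814761  0.02598843 -0.00422986] 0.014705853542434318
```

Free. Lower the rest (25 mm), then open gently and rise.

Call:
{"op": "move_arm", "data": {"commands": [{"dx":0,"dy":0,"dz":0.02,"ax":0,"ay":0,"az":0,"grip":8},{"dx":0,"dy":0,"dz":0.04,"ax":0,"ay":0,"az":0,"grip":8},{"dx":0,"dy":0,"dz":0.05,"ax":0,"ay":0,"az":0,"grip":8},{"dx":0,"dy":0,"dz":0.05,"ax":0,"ay":0,"az":0,"grip":8},{"dx":0,"dy":0,"dz":0.05,"ax":0,"ay":0,"az":0,"grip":8}]}}

```text
t: 9.0
ee_pos: [0.5329, 0.358, 0.1012]
ee_rot: [-180.0, 0.0, 92.4]
ft_force: [0.0, 0.2, -0.1]
grip_width: 0.0149
grasp_force: 29.9
```

Call:
{"op": "move_arm", "data": {"commands": [{"dx":0,"dy":0,"dz":0,"ax":0,"ay":0,"az":0,"grip":40},{"dx":0,"dy":0,"dz":0,"ax":0,"ay":0,"az":0,"grip":40},{"dx":0,"dy":0,"dz":0,"ax":0,"ay":0,"az":0,"grip":40},{"dx":0,"dy":0,"dz":0,"ax":0,"ay":0,"az":0,"grip":40},{"dx":0,"dy":0,"dz":-0.08,"ax":0,"ay":0,"az":0,"grip":40},{"dx":0,"dy":0,"dz":-0.15,"ax":0,"ay":0,"az":0,"grip":40},{"dx":0,"dy":0,"dz":-0.2,"ax":0,"ay":0,"az":0,"grip":40},{"dx":0,"dy":0,"dz":-0.2,"ax":0,"ay":0,"az":0,"grip":40},{"dx":0,"dy":0,"dz":-0.2,"ax":0,"ay":0,"az":0,"grip":40}]}}

```text
t: 9.75
ee_pos: [0.534, 0.3586, 0.2036]
ee_rot: [179.8, -0.1, 92.4]
ft_force: [-0.4, -0.9, -0.1]
grip_width: 0.0403
grasp_force: 0.0
```

```bash
python3 - <<'E'
from h import *
w=snap("wrist","w5"); s=monitor.state(); print(s["ee_pos"])
b=blob(w,174,4,(283,180),70); print(b, onz(w,b[0],b[1],.100))
print(proj(w,(.533,.3578,.112)))
cv2.imwrite("pics/c5.png",cv2.resize(w["pixels"][100:300,180:380],None,fx=2.5,fy=2.5))
E
```

```text
[0.53309004 0.35809722 0.20196756]
(np.float64(281.65374677002586), np.float64(216.2687338501292), 387, (np.int64(273), np.int64(290), np.int64(203), np.int64(229))) [0.53457382 0.35495619 0.1       ]
[279.73288801 217.28124366]
```

View pics/c5.png

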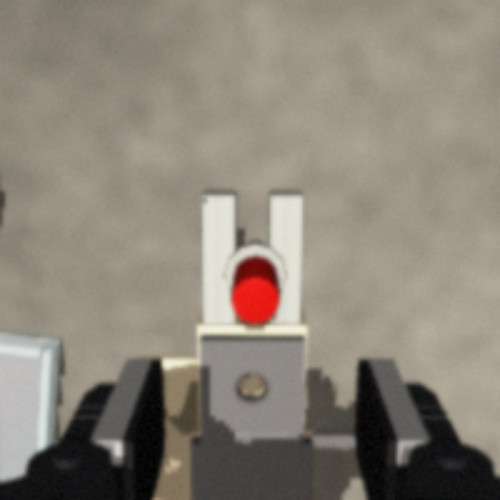

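The pin stands upright in the slot with its collar on both prongs (grip at about (282,217)). Locating the bar to grip it.

```bash
python3 - <<'E'
from h import *
w=load("w3"); g=cv2.cvtColor(w["pixels"],cv2.COLOR_BGR2GRAY).astype(float)
for v in (300,312,325):
    r=g[v-2:v+3,262:308].mean(0); th=(r.min()+np.median(r[:20]))/2; c=[262+i+(th-r[i])/(r[i+1]-r[i]) for i in range(len(r)-1) if (r[i]-th)*(r[i+1]-th)<0]
    print(v,np.round(c,1),[onz(w,k,v,.109).round(4) for k in c])
print("start of bar",onz(w,294,292,.109))
t=load("t2"); 
for c in ((180,193.5),(203,194.5)): print(onz(t,*c,.109))
s=monitor.state(); print(s["ee_pos"],s["ee_rot"])
E
```

```text
300 [288.3 300.1] [array([0.5442, 0.2209, 0.109 ]), array([0.5556, 0.2213, 0.109 ])]
312 [288.1 300.4] [array([0.5445, 0.2075, 0.109 ]), array([0.5565, 0.2079, 0.109 ])]
325 [287.9 300.4] [array([0.5449, 0.1926, 0.109 ]), array([0.5572, 0.193 , 0.109 ])]
start of bar [0.5492944  0.22977942 0.109     ]
[0.54827486 0.21260823 0.109     ]
[0.54534603 0.15171819 0.109     ]
[0.53309004 0.35809722 0.20196756] [ 1.79960437e+02 -2.44104899e-02  9.23799048e+01]
```

Call:
{"op": "move_arm", "data": {"commands": [{"dx":-0.331,"dy":0.021,"dz":0,"ax":0,"ay":0,"az":0,"grip":40},{"dx":-0.331,"dy":0.021,"dz":0,"ax":0,"ay":0,"az":0,"grip":40},{"dx":-0.331,"dy":0.021,"dz":0,"ax":0,"ay":0,"az":0,"grip":40},{"dx":-0.331,"dy":0.021,"dz":0,"ax":0,"ay":0,"az":0,"grip":40},{"dx":-0.331,"dy":0.021,"dz":0,"ax":0,"ay":0,"az":0,"grip":40},{"dx":-0.331,"dy":0.021,"dz":0.08,"ax":0,"ay":0,"az":0,"grip":40},{"dx":-0.331,"dy":0.021,"dz":0.15,"ax":0,"ay":0,"az":0,"grip":40},{"dx":-0.331,"dy":0.021,"dz":0.19,"ax":0,"ay":0,"az":0,"grip":40},{"dx":-0.331,"dy":0.021,"dz":0.19,"ax":0,"ay":0,"az":0,"grip":40},{"dx":-0.331,"dy":0.021,"dz":0.19,"ax":0,"ay":0,"az":0,"grip":40}]}}

```text
t: 10.63
ee_pos: [0.549, 0.1928, 0.105]
ee_rot: [-179.8, 0.1, 92.4]
ft_force: [1.0, 0.3, 0.2]
grip_width: 0.0401
grasp_force: 0.0
```

Call:
{"op": "move_arm", "data": {"commands": [{"dx":0,"dy":0,"dz":0,"ax":0,"ay":0,"az":0,"grip":5},{"dx":0,"dy":0,"dz":0,"ax":0,"ay":0,"az":0,"grip":5},{"dx":0,"dy":0,"dz":0,"ax":0,"ay":0,"az":0,"grip":5},{"dx":0,"dy":0,"dz":0,"ax":0,"ay":0,"az":0,"grip":5},{"dx":0,"dy":0,"dz":0,"ax":0,"ay":0,"az":0,"grip":5}], "newtons": 20}}

```text
t: 11.05
ee_pos: [0.5513, 0.1937, 0.1082]
ee_rot: [179.9, -0.1, 92.4]
ft_force: [-1.4, 0.8, 7.8]
grip_width: 0.0113
grasp_force: 25.7
```

Call:
{"op": "move_arm", "data": {"commands": [{"dx":0,"dy":0,"dz":-0.01,"ax":0,"ay":0,"az":0,"grip":5},{"dx":0,"dy":0.03,"dz":-0.01,"ax":0,"ay":0,"az":0,"grip":5},{"dx":0,"dy":0.06,"dz":-0.01,"ax":0,"ay":0,"az":0,"grip":5},{"dx":0,"dy":0.085,"dz":-0.01,"ax":0,"ay":0,"az":0,"grip":5},{"dx":0,"dy":0.098,"dz":-0.01,"ax":0,"ay":0,"az":0,"grip":5},{"dx":0,"dy":0.105,"dz":-0.01,"ax":0,"ay":0,"az":0,"grip":5},{"dx":0,"dy":0.105,"dz":-0.01,"ax":0,"ay":0,"az":0,"grip":5},{"dx":0,"dy":0.105,"dz":-0.01,"ax":0,"ay":0,"az":0,"grip":5},{"dx":0,"dy":0.105,"dz":-0.01,"ax":0,"ay":0,"az":0,"grip":5}]}}

```text
t: 11.8
ee_pos: [0.6016, 0.1949, 0.1112]
ee_rot: [-179.9, 0.0, 92.4]
ft_force: [-3.7, -1.6, -8.0]
grip_width: 0.0113
grasp_force: 21.8
```

Call:
{"op": "move_arm", "data": {"commands": [{"dx":0,"dy":0,"dz":0,"ax":0,"ay":0,"az":0,"grip":40},{"dx":0,"dy":0,"dz":0,"ax":0,"ay":0,"az":0,"grip":40},{"dx":0,"dy":0,"dz":0,"ax":0,"ay":0,"az":0,"grip":40},{"dx":0,"dy":0,"dz":0,"ax":0,"ay":0,"az":0,"grip":40},{"dx":0,"dy":0,"dz":-0.08,"ax":0,"ay":0,"az":0,"grip":50},{"dx":0,"dy":-0.03,"dz":-0.16,"ax":0,"ay":0,"az":0,"grip":50},{"dx":0,"dy":-0.105,"dz":-0.24,"ax":0,"ay":0,"az":0,"grip":50},{"dx":0,"dy":-0.105,"dz":-0.3,"ax":0,"ay":0,"az":0,"grip":50},{"dx":0,"dy":-0.105,"dz":-0.3,"ax":0,"ay":0,"az":0,"grip":50},{"dx":0,"dy":-0.105,"dz":-0.3,"ax":0,"ay":0,"az":0,"grip":50}]}}

```text
t: 12.63
ee_pos: [0.5517, 0.1939, 0.2654]
ee_rot: [179.6, -0.1, 92.4]
ft_force: [-0.1, -0.0, -1.2]
grip_width: 0.0501
grasp_force: 0.0
```

```bash
python3 - <<'E'
from h import *
w=snap("wrist","w6"); s=monitor.state(); print(s["ee_pos"],s["ee_rot"],s["joint_pos"],s["t"])
E
```

```text
[0.55105744 0.19347609 0.26333047] [ 1.79804533e+02 -5.82482543e-02  9.23900796e+01] [ 1.91994352e+01  1.55262259e+01  9.77861780e+01 -8.37072174e-04
  6.64836362e+01  1.68097876e+01] 12.6833
```

View pics/w6.png

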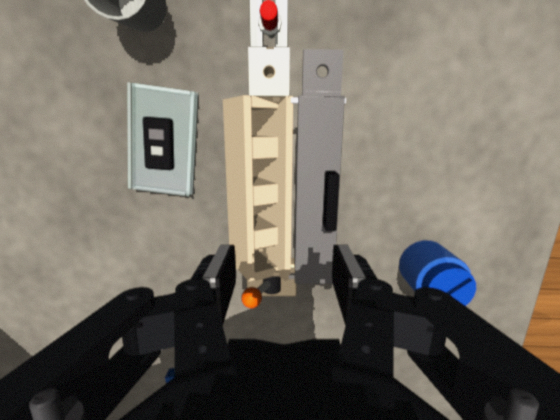

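The cover is fully open (plate at cols 298–345), wells exposed at rows ~107–265, pin still parked at (269,15). Next: fit the arm model, then hover over the lights.

```bash
cat > kin.py <<'E'
import numpy as np
from scipy.optimize import least_squares
D=np.array([(20.262,93.628,66.186,np.hypot(.1546,.6054),.2450),(20.614,94.977,64.402,np.hypot(.53468,.31505),.23075),(15.526,97.786,66.484,np.hypot(.55106,.19348),.26333),(4.347,99.972,75.475,np.hypot(.48426,.15586),.35283)])
def f(q,j2,j3):
    a,b=np.radians(j2),np.radians(j2+j3); return q[0]+q[1]*np.sin(a)+q[2]*np.sin(b), q[3]+q[1]*np.cos(a)+q[2]*np.cos(b)
def fit():
    g=lambda q:np.concatenate([np.array(f(q,D[:,0],D[:,1])).T.ravel()-D[:,3:].ravel(), 1e-3*(q[:1])])
    return least_squares(g,[0,.45,.45,.2])
E
python3 - <<'E'
from h import *; import kin
r=kin.fit(); print(r.x,r.fun*1000)
w=load("w6")
for v in (147,193,238): print("divider",onz(w,265,v,.078).round(4))
for u in (247,293): print("edge",onz(w,u,190,.078).round(4))
plan([((.42,-.20,.36),down(0),50)])
E
```

```text
[-0.00343746  0.52520204  0.48730689 -0.05022217] [-0.8244092   0.12921623  0.37703847  0.11370361  0.63212943 -0.3610243
 -0.18475499  0.11810459 -0.00343746]
divider [0.5331 0.2398 0.078 ]
divider [0.5343 0.1901 0.078 ]
divider [0.5357 0.1373 0.078 ]
edge [0.5146 0.1927 0.078 ]
edge [0.5649 0.1948 0.078 ]
d [-0.1938 -0.0735 -0.0488] a [ 0.0009 -0.0018  0.8063] grip 50 rows 3.2
d [-0.2071  0.0084 -0.0486] a [ 0.0009 -0.0018  0.8063] grip 50 rows 3.2
d [-0.1873  0.089  -0.0484] a [ 0.0009 -0.0018  0.8063] grip 50 rows 3.2
d [-0.1374  0.1553 -0.0483] a [ 0.0009 -0.0018  0.8063] grip 50 rows 3.2
```

Call:
{"op": "move_arm", "data": {"commands": [{"dx":-0.194,"dy":-0.074,"dz":-0.049,"ax":0,"ay":0,"az":0.806,"grip":50},{"dx":-0.194,"dy":-0.074,"dz":-0.049,"ax":0,"ay":0,"az":0.806,"grip":50},{"dx":-0.194,"dy":-0.074,"dz":-0.049,"ax":0,"ay":0,"az":0.806,"grip":50},{"dx":-0.194,"dy":-0.074,"dz":-0.049,"ax":0,"ay":0,"az":0.806,"grip":50}]}}

```text
t: 13.02
ee_pos: [0.5163, 0.0913, 0.286]
ee_rot: [-180.0, 0.1, 68.7]
ft_force: [1.0, 0.4, -0.3]
grip_width: 0.0498
grasp_force: 0.0
```

Call:
{"op": "move_arm", "data": {"commands": [{"dx":-0.207,"dy":0.008,"dz":-0.049,"ax":0,"ay":0,"az":0.806,"grip":50},{"dx":-0.207,"dy":0.008,"dz":-0.049,"ax":0,"ay":0,"az":0.806,"grip":50},{"dx":-0.207,"dy":0.008,"dz":-0.049,"ax":0,"ay":0,"az":0.806,"grip":50},{"dx":-0.207,"dy":0.008,"dz":-0.049,"ax":0,"ay":0,"az":0.806,"grip":50}]}}

```text
t: 13.35
ee_pos: [0.4836, -0.0069, 0.3106]
ee_rot: [180.0, 0.1, 45.6]
ft_force: [1.1, -0.0, 0.4]
grip_width: 0.0502
grasp_force: 0.0
```

Call:
{"op": "move_arm", "data": {"commands": [{"dx":-0.187,"dy":0.089,"dz":-0.048,"ax":0,"ay":0,"az":0.806,"grip":50},{"dx":-0.187,"dy":0.089,"dz":-0.048,"ax":0,"ay":0,"az":0.806,"grip":50},{"dx":-0.187,"dy":0.089,"dz":-0.048,"ax":0,"ay":0,"az":0.806,"grip":50},{"dx":-0.187,"dy":0.089,"dz":-0.048,"ax":0,"ay":0,"az":0.806,"grip":50}]}}

```text
t: 13.68
ee_pos: [0.4512, -0.1052, 0.3347]
ee_rot: [179.9, 0.1, 22.5]
ft_force: [0.6, 0.4, 0.1]
grip_width: 0.0497
grasp_force: 0.0
```

Call:
{"op": "move_arm", "data": {"commands": [{"dx":-0.137,"dy":0.155,"dz":-0.048,"ax":0,"ay":0,"az":0.806,"grip":50},{"dx":-0.137,"dy":0.155,"dz":-0.048,"ax":0,"ay":0,"az":0.806,"grip":50},{"dx":-0.137,"dy":0.155,"dz":-0.048,"ax":0,"ay":0,"az":0.806,"grip":50},{"dx":-0.137,"dy":0.155,"dz":-0.048,"ax":0,"ay":0,"az":0.806,"grip":50},{"dx":-0.137,"dy":0.155,"dz":-0.048,"ax":0,"ay":0,"az":0.806,"grip":50},{"dx":-0.137,"dy":0.155,"dz":-0.048,"ax":0,"ay":0,"az":0.806,"grip":50}]}}

```text
t: 14.18
ee_pos: [0.4193, -0.2, 0.3576]
ee_rot: [-179.9, 0.1, 0.1]
ft_force: [0.3, 0.7, 0.4]
grip_width: 0.0497
grasp_force: 0.0
```

```bash
python3 - <<'E'
from h import *
s=monitor.state(); w=snap("wrist","w7"); t=snap("top","t7"); print(s["ee_pos"],s["ee_rot"],s["joint_pos"])
E
```

```text
[ 0.41925127 -0.20003806  0.35756883] [-1.79938627e+02  9.57910791e-02  5.77243752e-02] [-2.57019553e+01 -4.88893198e-02  1.03985795e+02  1.40506608e-02
  7.61760394e+01  6.42370009e+01]
```

Call:
{"op": "move_arm", "data": {"commands": [{"dx":0,"dy":0,"dz":0,"ax":0,"ay":0.8,"az":0,"grip":50},{"dx":0,"dy":0,"dz":0,"ax":0,"ay":0.8,"az":0,"grip":50},{"dx":0,"dy":0,"dz":0,"ax":0,"ay":0.8,"az":0,"grip":50},{"dx":0,"dy":0,"dz":0,"ax":0,"ay":0.8,"az":0,"grip":50},{"dx":0,"dy":0,"dz":0,"ax":0,"ay":0.8,"az":0,"grip":50},{"dx":0,"dy":0,"dz":0,"ax":0,"ay":0.8,"az":0,"grip":50},{"dx":0,"dy":0,"dz":0,"ax":0,"ay":0.8,"az":0,"grip":50}]}}

```text
t: 14.87
ee_pos: [0.4201, -0.1998, 0.359]
ee_rot: [180.0, -22.9, 0.1]
ft_force: [-1.0, 0.4, 0.2]
grip_width: 0.0503
grasp_force: 0.0
```

```bash
python3 - <<'E'
from h import *
s=monitor.state(); print(s["ee_pos"],s["ee_rot"],s["joint_pos"])
E
```

```text
[ 0.4200685  -0.19980563  0.35895948] [ 1.79984058e+02 -2.28642957e+01  9.48580341e-02] [-34.60900792 -10.72775304 116.46053105  15.43727842  56.11962413
  48.70778489]
```

View pics/w7.png

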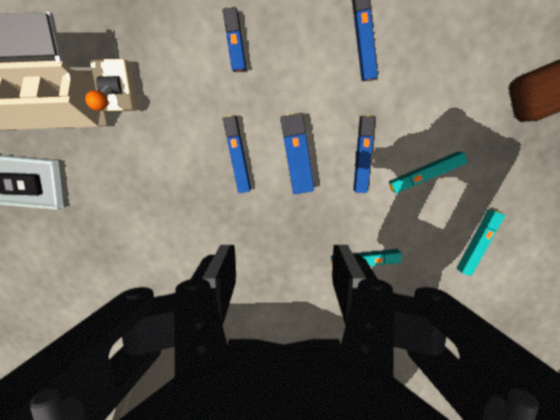

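Wrist view: blue lights at (237,155) slim, (298,153) thick, (365,153) slim, (367,40) slim, (235,40) short; turquoise ones at (430,172), (482,242) and (368,258). The dark ends appear at the far side, so I'm checking which end carries the lens in an enlarged crop.

```bash
python3 - <<'E'
from h import *
w=load("w7")["pixels"]
c=cv2.resize(w[0:200,215:385],None,fx=3,fy=3,interpolation=cv2.INTER_CUBIC); cv2.imwrite("pics/c7.png",cv2.convertScaleAbs(c,alpha=1.5))
# Lt from tilted pose: wrist centre r,z from fitted arm
import kin
q=kin.fit().x; print(kin.f(q,-.0489,103.986),np.hypot(.41925,.20004))
j1=np.radians(-34.609); r,zz=kin.f(q,-10.72775,116.46053)
tz=R.from_euler("xyz",[179.98,-22.864,.0949],degrees=True).apply([0,0,1]); print(tz)
# wrist = (r cos j1, r sin j1, zz+Lt); TCP = wrist+Lt*tz
A=np.r_[tz[:2],tz[2]+1]; b=np.array([.42007,-.19981,.35896])-[r*np.cos(j1),r*np.sin(j1),zz]; print("Lt",A@b/(A@A),b-A*(A@b/(A@A)))
E
```

```text
(np.float64(0.46907522962738984), np.float64(0.3576086149589369)) 0.4645283243247929
[ 3.88545097e-01  2.94488295e-04 -9.21429661e-01]
Lt 0.30272693963639763 [-0.00031173  0.00903026  0.0015077 ]
```

View pics/c7.png

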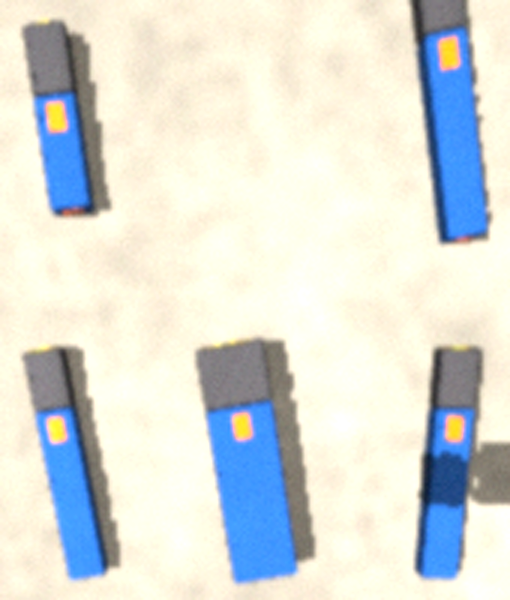

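The enlarged crop shows yellow lens at the far (+x) end of every blue light, and copper at the near end, so the lens direction is +x, against the text. I go by the picture. The slim long ones are image-left (237,155), right (365,153) and far-right (367,40). The turquoise ones and the short and thick blue ones stay. So pick with the tool leaning back toward the tail, then pitch 60°.

```bash
sed -i 's/(4.347,99.972,75.475,np.hypot(.48426,.15586),.35283)/(-.0489,103.986,76.176,.46453,.35757)/' kin.py; cat >> h.py <<'E'
import kin
YC=np.radians(2.3); O=np.array([.539,.189,0]); CX=np.array([np.cos(YC),np.sin(YC),0]); CY=np.array([-np.sin(YC),np.cos(YC),0]); Z=np.array([0,0,1.])
E_=.5*CX+np.sqrt(.75)*Z; N_=np.sqrt(.75)*CX-.5*Z     # seated light axis (lens), and 'down' carried along
T=np.radians(35); G=.036; AH=.0175                      # tilt towards the tail, grasp offset to the lens, axis ahead of TCP
def pose(c,ax,dn,g=G):
    "TCP pose gripping a light with centre c, lens axis ax, the tool's tilt measured from dn towards the tail"
    tz=np.cos(T)*dn-np.sin(T)*ax; tx=np.cos(T)*ax+np.sin(T)*dn; ty=np.cross(tz,tx)
    return c+g*ax-AH*tz, R.from_matrix(np.c_[tx,ty,tz])
def seat(k,out=0.): return pose(O+(-.078+.052*k)*CY+.078*Z-(.008/np.sqrt(.75))*E_+out*E_, E_, N_)
def ik(p,r,Lt=.3027):
    q=kin.fit().x; tz=r.apply([0,0,1]); w=p-Lt*tz; rr=np.hypot(*w[:2])-q[0]; z=w[2]-Lt-q[3]; d=np.hypot(rr,z); a,b=q[1],q[2]
    c3=(d*d-a*a-b*b)/(2*a*b); j3=np.arccos(c3); j2=np.arctan2(rr,z)-np.arctan2(b*np.sin(j3),a+b*c3); j1=np.arctan2(w[1],w[0]); ph=j2+j3
    f=np.array([np.sin(ph)*np.cos(j1),np.sin(ph)*np.sin(j1),np.cos(ph)]); u=np.array([np.cos(ph)*np.cos(j1),np.cos(ph)*np.sin(j1),-np.sin(ph)]); v=np.array([-np.sin(j1),np.cos(j1),0])
    j5=np.arccos(tz@f); return np.degrees([j1,j2,j3,np.arctan2(tz@v,tz@u),j5]).round(1)
E
python3 - <<'E'
import h; from h import *
q=kin.fit(); print(q.x,(q.fun*1e3).round(1)); print("check",ik(np.array([.42007,-.19981,.35896]),R.from_euler("xyz",[179.98,-22.864,.0949],degrees=True)))
for t in (25,35,45):
    h.T=np.radians(t); print(t)
    for k in (0,1,2,3): print(k,ik(*seat(k)),ik(*seat(k,.04)),ik(*seat(k,.1)))
    print("picks",[ik(*pose(np.array([x,y,.01]),np.array([1.,0,0]),-Z)) for x,y in ((.436,-.124),(.446,-.323),(.613,-.313))])
E
```

```text
[-0.00398476  0.53813863  0.48325112 -0.06410774] [-0.6  0.   0.7  0.1 -0.2 -0.2  0.1  0.1 -0. ]
check [-33.5 -10.6 116.2  15.   56. ]
25
0 [ 15.7  12.8 133.1 -90.9   7.6] [ 15.   10.5 129.3 -51.6   9.3] [ 14.1   8.3 123.3 -26.2  15.5]
1 [ 22.9  14.  131.3 -82.9  11.7] [ 21.9  11.8 127.6 -57.7  13.2] [ 20.6   9.6 121.7 -35.2  18.2]
2 [ 29.5  15.7 128.7 -76.9  15.6] [ 28.3  13.6 125.2 -58.9  17.1] [ 26.7  11.4 119.5 -40.5  21.4]
3 [ 35.4  17.8 125.6 -71.7  19.3] [ 34.1  15.7 122.2 -58.2  20.8] [ 32.2  13.6 116.6 -43.1  24.7]
picks [array([-11.5,  36.1, 104.5,  -5.4,  64.1]), array([-27.6,  41.7,  93.1, -12.2,  68.1]), array([-21.8,  54.2,  67.3,  -9.1,  82. ])]
35
0 [ 14.2  13.6 126.4 -18.1  16.2] [ 13.7  12.1 122.5 -13.2  21.4] [ 13.   10.7 116.1  -9.3  28.9]
1 [ 20.7  14.8 124.7 -25.2  18.3] [ 19.9  13.2 120.9 -19.1  23.1] [ 18.9  11.8 114.7 -13.9  30.2]
2 [ 26.8  16.4 122.4 -29.6  20.7] [ 25.8  14.9 118.7 -23.4  25.2] [ 24.5  13.4 112.6 -17.6  31.9]
3 [ 32.3  18.3 119.5 -32.1  23.5] [ 31.2  16.9 115.8 -26.2  27.6] [ 29.6  15.5 109.8 -20.4  33.9]
picks [array([-10.7,  41.7,  97.9,  -6.3,  75. ]), array([-25.9,  47. ,  86.5, -14.8,  79. ]), array([-20.6,  60.6,  57.9, -11.7,  94.7])]
45
0 [ 12.9  16.2 119.3  -5.5  29.8] [ 12.5  15.1 115.2  -4.6  34.9] [ 11.9  14.3 108.7  -3.7  42.3]
1 [ 18.8  17.3 117.8  -8.3  30.8] [ 18.2  16.2 113.8  -7.   35.8] [ 17.3  15.3 107.3  -5.6  43. ]
2 [ 24.4  18.7 115.6 -10.5  32.1] [ 23.6  17.6 111.7  -9.   37. ] [ 22.4  16.8 105.3  -7.4  44. ]
3 [ 29.5  20.5 112.8 -12.3  33.8] [ 28.6  19.5 109.  -10.6  38.5] [ 27.3  18.7 102.7  -8.8  45.3]
picks [array([-10.1,  47.5,  91.6,  -7.1,  85.5]), array([-24.5,  52.7,  80.1, -17.1,  89.5]), array([-19.7,  67.5,  47.9, -14.4, 107.3])]
```

```bash
sed -i 's/T=np.radians(35)/T=np.radians(38)/' h.py; cat >> h.py <<'E'
def lights(p,vmin=60,amin=80):
    hsv=cv2.cvtColor(p["pixels"],cv2.COLOR_BGR2HSV); m=((hsv[...,0]>103)&(hsv[...,0]<125)&(hsv[...,1]>150)&(hsv[...,2]>vmin)).astype(np.uint8)
    m=cv2.morphologyEx(m,cv2.MORPH_CLOSE,np.ones((7,7))); n,lab,st,_=cv2.connectedComponentsWithStats(m); out=[]
    for i in range(1,n):
        if st[i,4]<amin: continue
        c=max(cv2.findContours((lab==i).astype(np.uint8),cv2.RETR_EXTERNAL,cv2.CHAIN_APPROX_NONE)[0],key=len)[:,0]
        X=np.array([onz(p,u,v,.020)[:2]*1000 for u,v in c]).astype(np.float32); (cx,cy),(a,b),_=r=cv2.minAreaRect(X); B=cv2.boxPoints(r)
        e=B[1]-B[0] if np.linalg.norm(B[1]-B[0])>np.linalg.norm(B[2]-B[1]) else B[2]-B[1]; L=np.linalg.norm(e); e=e/L; e*=np.sign(e[0])
        tail=np.array([cx,cy])-e*L/2
        out.append(dict(px=c.mean(0).round(),tail=tail.round(1),yaw=round(float(np.degrees(np.arctan2(e[1],e[0]))),1),size=(round(float(L),1),round(float(min(a,b)),1)),c=(tail+60*e).round(1)))
    return out
E
python3 - <<'E'
from h import *
for f in ("w7","t7"):
    for d in lights(load(f),amin=30 if f[0]=="t" else 80): print(f,d)
E
```

```text
w7 {'px': array([366.,  44.]), 'tail': array([ 553.9, -324.3]), 'yaw': 11.5, 'size': (88.8, 21.6), 'c': array([ 612.7, -312.4])}
w7 {'px': array([236.,  50.]), 'tail': array([ 565.5, -133.3]), 'yaw': 6.9, 'size': (49.8, 18.8), 'c': array([ 625. , -126.1])}
w7 {'px': array([299., 163.]), 'tail': array([ 383.9, -230.6]), 'yaw': 9.8, 'size': (90.4, 33.0), 'c': array([ 443. , -220.4])}
w7 {'px': array([239., 163.]), 'tail': array([ 384.6, -135.2]), 'yaw': 9.4, 'size': (87.5, 19.6), 'c': array([ 443.8, -125.3])}
w7 {'px': array([363., 163.]), 'tail': array([ 384.9, -322.8]), 'yaw': -1.3, 'size': (87.0, 20.9), 'c': array([ 444.8, -324.2])}
t7 {'px': array([236., 124.]), 'tail': array([728.9,  77.7]), 'yaw': 0.6, 'size': (81.0, 66.2), 'c': array([788.9,  78.3])}
t7 {'px': array([310., 188.]), 'tail': array([ 567.5, -135.1]), 'yaw': 10.6, 'size': (25.8, 13.8), 'c': array([ 626.5, -124.1])}
t7 {'px': array([344., 247.]), 'tail': array([ 386.9, -232. ]), 'yaw': 10.0, 'size': (63.1, 31.3), 'c': array([ 446. , -221.5])}
t7 {'px': array([379., 246.]), 'tail': array([ 399.7, -323.9]), 'yaw': -1.8, 'size': (30.4, 11.0), 'c': array([ 459.7, -325.7])}
```

```bash
sed -i 's/AH=.0175/AH=.019/' h.py; cat >> h.py <<'E'
def pick(c,yaw):
    y=np.radians(yaw); return pose(np.array([c[0],c[1],.010]),np.array([np.cos(y),np.sin(y),0]),-Z)
E
python3 - <<'E'
from h import *
p,r=pick((.444,-.1255),9.4); print(p)
plan([(p+[0,0,.09],r,45),(p,r,45),(p,r,10),(p+[0,0,.17],r,10)])
E
```

```text
[ 0.49105709 -0.11770975  0.0249722 ]
d [-0.0195 -0.0547  0.1683] a [-0.0148 -0.7066 -0.1126] grip 45 rows 2.9
d [ 0.0429 -0.0553  0.1637] a [-0.0148 -0.7066 -0.1126] grip 45 rows 2.9
d [ 0.0998 -0.0523  0.1378] a [-0.0148 -0.7066 -0.1126] grip 45 rows 2.9
d [0.1108 0.     0.1418] a [0. 0. 0.] grip 45 rows 2.2
d [0. 0. 0.] a [0. 0. 0.] grip 10 rows 0.0
d [-0.2093 -0.     -0.2679] a [0. 0. 0.] grip 10 rows 4.1
```

Call:
{"op": "move_arm", "data": {"commands": [{"dx":-0.0195,"dy":-0.0547,"dz":0.1683,"ax":-0.0148,"ay":-0.7066,"az":-0.1126,"grip":45},{"dx":-0.0195,"dy":-0.0547,"dz":0.1683,"ax":-0.0148,"ay":-0.7066,"az":-0.1126,"grip":45},{"dx":-0.0195,"dy":-0.0547,"dz":0.1683,"ax":-0.0148,"ay":-0.7066,"az":-0.1126,"grip":45},{"dx":-0.0195,"dy":-0.0547,"dz":0.1683,"ax":-0.0148,"ay":-0.7066,"az":-0.1126,"grip":45}]}}

```text
t: 15.2
ee_pos: [0.4458, -0.1714, 0.275]
ee_rot: [178.9, -2.1, 3.4]
ft_force: [0.6, -0.2, 0.2]
grip_width: 0.0452
grasp_force: 0.0
```

Call:
{"op": "move_arm", "data": {"commands": [{"dx":0.0429,"dy":-0.0553,"dz":0.1637,"ax":-0.0148,"ay":-0.7066,"az":-0.1126,"grip":45},{"dx":0.0429,"dy":-0.0553,"dz":0.1637,"ax":-0.0148,"ay":-0.7066,"az":-0.1126,"grip":45},{"dx":0.0429,"dy":-0.0553,"dz":0.1637,"ax":-0.0148,"ay":-0.7066,"az":-0.1126,"grip":45},{"dx":0.0429,"dy":-0.0553,"dz":0.1637,"ax":-0.0148,"ay":-0.7066,"az":-0.1126,"grip":45}]}}

```text
t: 15.53
ee_pos: [0.4687, -0.1438, 0.1927]
ee_rot: [179.0, 18.1, 6.2]
ft_force: [0.1, -0.1, 0.8]
grip_width: 0.0451
grasp_force: 0.0
```

Call:
{"op": "move_arm", "data": {"commands": [{"dx":0.0998,"dy":-0.0523,"dz":0.1378,"ax":-0.0148,"ay":-0.7066,"az":-0.1126,"grip":45},{"dx":0.0998,"dy":-0.0523,"dz":0.1378,"ax":-0.0148,"ay":-0.7066,"az":-0.1126,"grip":45},{"dx":0.0998,"dy":-0.0523,"dz":0.1378,"ax":-0.0148,"ay":-0.7066,"az":-0.1126,"grip":45},{"dx":0.0998,"dy":-0.0523,"dz":0.1378,"ax":-0.0148,"ay":-0.7066,"az":-0.1126,"grip":45},{"dx":0.0998,"dy":-0.0523,"dz":0.1378,"ax":-0.0148,"ay":-0.7066,"az":-0.1126,"grip":45},{"dx":0.0998,"dy":-0.0523,"dz":0.1378,"ax":-0.0148,"ay":-0.7066,"az":-0.1126,"grip":45},{"dx":0.0998,"dy":-0.0523,"dz":0.1378,"ax":-0.0148,"ay":-0.7066,"az":-0.1126,"grip":45}]}}

```text
t: 16.12
ee_pos: [0.4912, -0.1187, 0.1173]
ee_rot: [179.9, 37.6, 9.2]
ft_force: [-0.1, 0.5, 0.1]
grip_width: 0.0448
grasp_force: 0.0
```

```bash
python3 - <<'E'
from h import *
s=monitor.state(); print(s["ee_pos"],s["ee_rot"],s["joint_pos"],s["t"])
t=snap("top","t8"); w=snap("wrist","w8")
for d in lights(w): print(d)
p,r=pick((.444,-.1255),9.4); plan([(p,r,45)])
E
```

```text
[ 0.49116043 -0.1186825   0.11728702] [179.93255218  37.57771926   9.20687987] [ -7.25754604  38.34620266  91.52182169 -10.03656535  86.59397759
  77.41742861] 16.1167
{'px': array([338.,  10.]), 'tail': array([ 570. , -120.8]), 'yaw': -80.8, 'size': (20.3, 9.7), 'c': array([ 579.6, -180. ])}
{'px': array([390., 204.]), 'tail': array([ 364.9, -248.2]), 'yaw': 16.9, 'size': (131.0, 45.9), 'c': array([ 422.3, -230.7])}
{'px': array([282., 191.]), 'tail': array([ 385.4, -133.5]), 'yaw': 9.1, 'size': (87.3, 18.7), 'c': array([ 444.7, -124. ])}
{'px': array([496., 212.]), 'tail': array([ 384.8, -322.9]), 'yaw': -0.9, 'size': (88.5, 19.5), 'c': array([ 444.8, -323.9])}
d [ 0.1128 -0.002   0.1459] a [-0.0017 -0.0126 -0.0053] grip 45 rows 2.2
```

Call:
{"op": "move_arm", "data": {"commands": [{"dx":0.056,"dy":-0.003,"dz":0.073,"ax":-0.0017,"ay":-0.0126,"az":-0.0053,"grip":45},{"dx":0.095,"dy":-0.003,"dz":0.122,"ax":-0.0017,"ay":-0.0126,"az":-0.0053,"grip":45},{"dx":0.1128,"dy":-0.003,"dz":0.1459,"ax":-0.0017,"ay":-0.0126,"az":-0.0053,"grip":45},{"dx":0.1128,"dy":-0.003,"dz":0.1459,"ax":-0.0017,"ay":-0.0126,"az":-0.0053,"grip":45},{"dx":0.1128,"dy":-0.003,"dz":0.1459,"ax":-0.0017,"ay":-0.0126,"az":-0.0053,"grip":45},{"dx":0.1128,"dy":-0.003,"dz":0.1459,"ax":-0.0017,"ay":-0.0126,"az":-0.0053,"grip":45}]}}

```text
t: 16.72
ee_pos: [0.4911, -0.1168, 0.0245]
ee_rot: [-180.0, 38.2, 9.5]
ft_force: [-0.5, 0.4, 0.7]
grip_width: 0.0452
grasp_force: 0.0
```

Call:
{"op": "move_arm", "data": {"commands": [{"dx":0,"dy":0,"dz":0,"ax":0,"ay":0,"az":0,"grip":10},{"dx":0,"dy":0,"dz":0,"ax":0,"ay":0,"az":0,"grip":10},{"dx":0,"dy":0,"dz":0,"ax":0,"ay":0,"az":0,"grip":10},{"dx":0,"dy":0,"dz":0,"ax":0,"ay":0,"az":0,"grip":10},{"dx":0,"dy":0,"dz":0,"ax":0,"ay":0,"az":0,"grip":10},{"dx":0,"dy":0,"dz":0,"ax":0,"ay":0,"az":0,"grip":10}], "newtons": 45}}

```text
t: 17.22
ee_pos: [0.4912, -0.1166, 0.0242]
ee_rot: [-180.0, 38.2, 9.5]
ft_force: [1.4, -0.0, 5.7]
grip_width: 0.0186
grasp_force: 44.3
```

Call:
{"op": "move_arm", "data": {"commands": [{"dx":-0.05,"dy":0,"dz":-0.064,"ax":0,"ay":0,"az":0,"grip":10},{"dx":-0.1,"dy":0,"dz":-0.128,"ax":0,"ay":0,"az":0,"grip":10},{"dx":-0.15,"dy":0,"dz":-0.192,"ax":0,"ay":0,"az":0,"grip":10},{"dx":-0.21,"dy":0,"dz":-0.268,"ax":0,"ay":0,"az":0,"grip":10},{"dx":-0.25,"dy":0,"dz":-0.32,"ax":0,"ay":0,"az":0,"grip":10},{"dx":-0.25,"dy":0,"dz":-0.32,"ax":0,"ay":0,"az":0,"grip":10},{"dx":-0.25,"dy":0,"dz":-0.32,"ax":0,"ay":0,"az":0,"grip":10},{"dx":-0.25,"dy":0,"dz":-0.32,"ax":0,"ay":0,"az":0,"grip":10}]}}

```text
t: 17.88
ee_pos: [0.4912, -0.1164, 0.2257]
ee_rot: [-179.9, 38.2, 9.5]
ft_force: [0.7, 0.3, -2.1]
grip_width: 0.0187
grasp_force: 44.4
```

```bash
python3 - <<'E'
from h import *
s=monitor.state(); print(s["ee_pos"],s["ee_rot"],s["joint_pos"],s["grip_width"],s["t"])
w=snap("wrist","w9")
for k in (0,1,2): print(k,seat(k)[0],seat(k)[1].as_euler("xyz",degrees=True))
p0,r0=seat(2,.11); p1,_=seat(2,.0)
plan([(p0+[0,0,.0],r0,10),(p1,r0,10)])
cv2.imwrite("pics/c9.png",w["pixels"][120:,140:420])
E
```

```text
[ 0.49115792 -0.11642359  0.22570675] [-179.93312702   38.24872145    9.51915518] [ -6.9759029   31.40259769  88.20070082 -10.14359816  97.38028998
  75.59459773] 0.018735240379595678 17.8833
0 [0.54838891 0.11131421 0.11879341] [180.  -22.    2.3]
1 [0.54630205 0.16327232 0.11879341] [180.  -22.    2.3]
2 [0.5442152  0.21523043 0.11879341] [180.  -22.    2.3]
d [ 0.0893 -0.2076 -0.061 ] a [0.0114 0.7013 0.0868] grip 10 rows 2.8
d [ 0.0957 -0.2119 -0.027 ] a [0.0114 0.7013 0.0868] grip 10 rows 2.8
d [ 0.0899 -0.216   0.0071] a [0.0114 0.7013 0.0868] grip 10 rows 2.8
d [-0.1734 -0.      0.1354] a [0. 0. 0.] grip 10 rows 2.6
```

View pics/c9.png

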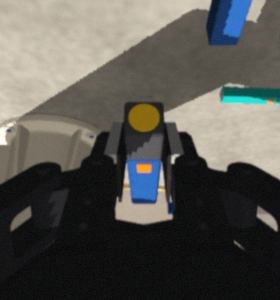

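The light is held with the lens end up at crop (145,118), gripped across its sides by the head. Carrying it to above well 2.

Call:
{"op": "move_arm", "data": {"commands": [{"dx":0.0893,"dy":-0.2076,"dz":-0.061,"ax":0.0114,"ay":0.7013,"az":0.0868,"grip":10},{"dx":0.0893,"dy":-0.2076,"dz":-0.061,"ax":0.0114,"ay":0.7013,"az":0.0868,"grip":10},{"dx":0.0893,"dy":-0.2076,"dz":-0.061,"ax":0.0114,"ay":0.7013,"az":0.0868,"grip":10},{"dx":0.0893,"dy":-0.2076,"dz":-0.061,"ax":0.0114,"ay":0.7013,"az":0.0868,"grip":10},{"dx":0.0893,"dy":-0.2076,"dz":-0.061,"ax":0.0114,"ay":0.7013,"az":0.0868,"grip":10}]}}

```text
t: 18.35
ee_pos: [0.5263, -0.0041, 0.2214]
ee_rot: [179.1, 18.3, 7.0]
ft_force: [-0.0, -0.6, -1.3]
grip_width: 0.0189
grasp_force: 44.5
```

Call:
{"op": "move_arm", "data": {"commands": [{"dx":0.0957,"dy":-0.2119,"dz":-0.027,"ax":0.0114,"ay":0.7013,"az":0.0868,"grip":10},{"dx":0.0957,"dy":-0.2119,"dz":-0.027,"ax":0.0114,"ay":0.7013,"az":0.0868,"grip":10},{"dx":0.0957,"dy":-0.2119,"dz":-0.027,"ax":0.0114,"ay":0.7013,"az":0.0868,"grip":10},{"dx":0.0957,"dy":-0.2119,"dz":-0.027,"ax":0.0114,"ay":0.7013,"az":0.0868,"grip":10},{"dx":0.0957,"dy":-0.2119,"dz":-0.027,"ax":0.0114,"ay":0.7013,"az":0.0868,"grip":10}]}}

```text
t: 18.77
ee_pos: [0.5621, 0.1062, 0.217]
ee_rot: [179.1, -1.7, 4.8]
ft_force: [0.1, 0.4, -1.6]
grip_width: 0.0187
grasp_force: 44.7
```

Call:
{"op": "move_arm", "data": {"commands": [{"dx":0.0899,"dy":-0.216,"dz":0.0071,"ax":0.0114,"ay":0.7013,"az":0.0868,"grip":10},{"dx":0.0899,"dy":-0.216,"dz":0.0071,"ax":0.0114,"ay":0.7013,"az":0.0868,"grip":10},{"dx":0.0899,"dy":-0.216,"dz":0.0071,"ax":0.0114,"ay":0.7013,"az":0.0868,"grip":10},{"dx":0.0899,"dy":-0.216,"dz":0.0071,"ax":0.0114,"ay":0.7013,"az":0.0868,"grip":10},{"dx":0.0899,"dy":-0.216,"dz":0.0071,"ax":0.0114,"ay":0.7013,"az":0.0868,"grip":10},{"dx":0.0899,"dy":-0.216,"dz":0.0071,"ax":0.0114,"ay":0.7013,"az":0.0868,"grip":10},{"dx":0.0899,"dy":-0.216,"dz":0.0071,"ax":0.0114,"ay":0.7013,"az":0.0868,"grip":10},{"dx":0.0899,"dy":-0.216,"dz":0.0071,"ax":0.0114,"ay":0.7013,"az":0.0868,"grip":10}]}}

```text
t: 19.43
ee_pos: [0.6003, 0.2156, 0.2144]
ee_rot: [179.9, -22.0, 2.2]
ft_force: [-0.1, -0.0, -1.8]
grip_width: 0.0183
grasp_force: 44.8
```

```bash
python3 - <<'E'
from h import *
s=monitor.state(); print(s["ee_pos"],s["ee_rot"],s["joint_pos"],s["grip_width"],s["t"])
w=snap("wrist","w10"); sd=snap("side","s10")
p0,r0=seat(2,.11); p1,_=seat(2,.0); pm,_=seat(2,.02)
plan([(p0,r0,10),(pm,r0,10),(p1,r0,10)])
# predicted tail end / mouth
A=O+.026*CY+.078*Z; tail=A-(.008/.866)*E_+.05*E_
c=cv2.resize(sd["pixels"][220:380,190:350],None,fx=3,fy=3,interpolation=cv2.INTER_CUBIC)
for q,col in ((A,(0,255,0)),(tail,(0,255,255)),(tail+.12*E_,(255,0,255))):
    u=(proj(sd,q)-[190,220])*3; cv2.circle(c,tuple(int(k) for k in u),3,col,-1)
cv2.imwrite("pics/c10.png",c)
E
```

```text
[0.60030074 0.21559028 0.21444449] [179.91806892 -21.96445412   2.20958759] [ 23.71050593  14.72313896 109.16344686 -13.50916134  36.33776247
 121.02596265] 0.01828395690332425 19.4333
d [-0.0022 -0.0029  0.0005] a [ 0.0028 -0.0003 -0.0027] grip 10 rows 0.0
d [-0.1418 -0.      0.1108] a [0. 0. 0.] grip 10 rows 2.2
d [-0.0315  0.      0.0246] a [0. 0. 0.] grip 10 rows 0.5
```

View pics/c10.png

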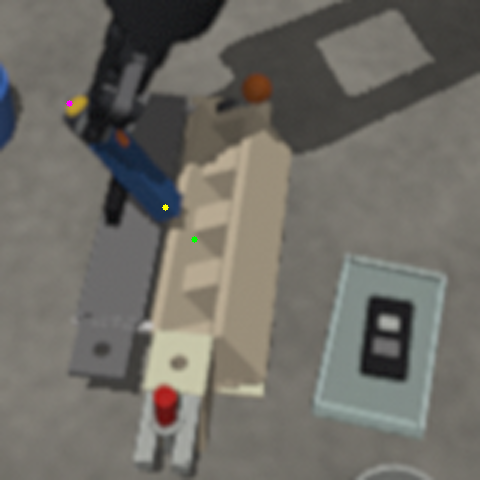

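Side view: the tail is at crop (172,207) against the predicted (165,207), the mouth at (194,240) lies between the dividers, and the pin stays parked at (165,405). Inserting in steps.

Call:
{"op": "move_arm", "data": {"commands": [{"dx":-0.045,"dy":-0.003,"dz":0.035,"ax":0.003,"ay":0,"az":-0.003,"grip":10},{"dx":-0.072,"dy":-0.003,"dz":0.056,"ax":0.003,"ay":0,"az":-0.003,"grip":10},{"dx":-0.09,"dy":-0.003,"dz":0.07,"ax":0.003,"ay":0,"az":-0.003,"grip":10},{"dx":-0.09,"dy":-0.003,"dz":0.07,"ax":0.003,"ay":0,"az":-0.003,"grip":10},{"dx":-0.09,"dy":-0.003,"dz":0.07,"ax":0.003,"ay":0,"az":-0.003,"grip":10}]}}

```text
t: 19.95
ee_pos: [0.5713, 0.2174, 0.1654]
ee_rot: [-180.0, -22.0, 2.4]
ft_force: [-0.0, 0.7, -1.2]
grip_width: 0.0183
grasp_force: 44.7
```

```bash
python3 - <<'E'
from h import *
s=monitor.state(); print(s["ee_pos"],s["ee_rot"],s["ft_force"],s["moment"],s["joint_pos"])
p0,r0=seat(2,.005); plan([(p0,r0,10)])
E
```

```text
[0.57129579 0.21742107 0.16543361] [-179.99421925  -22.0224806     2.40539692] [-0.01596682  0.72328636 -1.19019408] [-0.00451527  0.21926969 -0.01194666] [ 25.16575576  16.49685326 114.52425277 -17.05896757  29.61660912
 126.1892757 ]
d [-0.0774  0.0021  0.06  ] a [-0.0016 -0.0008  0.0034] grip 10 rows 1.2
```

Call:
{"op": "move_arm", "data": {"commands": [{"dx":-0.02,"dy":0.002,"dz":0.0155,"ax":0,"ay":0,"az":0,"grip":10},{"dx":-0.04,"dy":0.002,"dz":0.031,"ax":0,"ay":0,"az":0,"grip":10},{"dx":-0.06,"dy":0.002,"dz":0.0465,"ax":0,"ay":0,"az":0,"grip":10},{"dx":-0.0774,"dy":0.002,"dz":0.06,"ax":0,"ay":0,"az":0,"grip":10},{"dx":-0.0774,"dy":0.002,"dz":0.06,"ax":0,"ay":0,"az":0,"grip":10},{"dx":-0.0774,"dy":0.002,"dz":0.06,"ax":0,"ay":0,"az":0,"grip":10}]}}

```text
t: 20.45
ee_pos: [0.5479, 0.2161, 0.1242]
ee_rot: [-179.9, -22.2, 2.4]
ft_force: [0.6, 0.3, -2.1]
grip_width: 0.0186
grasp_force: 44.6
```

Call:
{"op": "move_arm", "data": {"commands": [{"dx":0,"dy":0,"dz":0,"ax":0,"ay":0,"az":0,"grip":36},{"dx":0,"dy":0,"dz":0,"ax":0,"ay":0,"az":0,"grip":36},{"dx":0,"dy":0,"dz":0,"ax":0,"ay":0,"az":0,"grip":36},{"dx":0,"dy":0,"dz":0,"ax":0,"ay":0,"az":0,"grip":36},{"dx":0,"dy":0,"dz":-0.05,"ax":0,"ay":0,"az":0,"grip":36},{"dx":0,"dy":0,"dz":-0.12,"ax":0,"ay":0,"az":0,"grip":36},{"dx":0,"dy":0,"dz":-0.2,"ax":0,"ay":0,"az":0,"grip":36},{"dx":0,"dy":0,"dz":-0.26,"ax":0,"ay":0,"az":0,"grip":36},{"dx":0,"dy":0,"dz":-0.26,"ax":0,"ay":0,"az":0,"grip":36}]}}

```text
t: 21.2
ee_pos: [0.4987, 0.2147, 0.2496]
ee_rot: [-179.7, -22.5, 2.3]
ft_force: [0.5, 0.7, 0.0]
grip_width: 0.0361
grasp_force: 0.0
```

```bash
python3 - <<'E'
from h import *
s=monitor.state(); print(s["ee_pos"],s["ee_rot"],s["t"])
w=snap("wrist","w11"); sd=snap("side","s11"); t=snap("top","t11")
c=cv2.resize(sd["pixels"][220:380,190:350],None,fx=3,fy=3,interpolation=cv2.INTER_CUBIC)
cen=O+.026*CY+.078*Z-(.008/.866)*E_
for q,col in ((cen+.06*E_,(255,0,255)),):
    u=(proj(sd,q)-[190,220])*3; cv2.circle(c,tuple(int(k) for k in u),3,col,1)
cv2.imwrite("pics/c11.png",c)
for d in lights(t,amin=30): print(d)
p,r=pick((.445,-.324),-1.3); plan([(p+[0,0,.09],r,45)])
E
```

```text
[0.49874507 0.21473208 0.24958831] [-179.73489513  -22.46277427    2.3394479 ] 21.2
{'px': array([236., 124.]), 'tail': array([728.9,  77.7]), 'yaw': 0.6, 'size': (81.0, 66.2), 'c': array([788.9,  78.3])}
{'px': array([376., 184.]), 'tail': array([ 555.1, -326.4]), 'yaw': 11.1, 'size': (69.7, 16.8), 'c': array([ 614. , -314.8])}
{'px': array([310., 188.]), 'tail': array([ 567.5, -135.1]), 'yaw': 10.6, 'size': (25.8, 13.8), 'c': array([ 626.5, -124.1])}
{'px': array([344., 242.]), 'tail': array([ 386.9, -232. ]), 'yaw': 10.0, 'size': (85.9, 31.3), 'c': array([ 446. , -221.5])}
{'px': array([380., 245.]), 'tail': array([ 383.3, -324.7]), 'yaw': -1.8, 'size': (68.8, 13.7), 'c': array([ 443.3, -326.6])}
d [-0.0493  0.3587  0.0723] a [ 0.0057 -0.6988  0.0449] grip 45 rows 4.4
d [-0.0139  0.3596  0.0824] a [ 0.0057 -0.6988  0.0449] grip 45 rows 4.4
d [0.0229 0.3597 0.0797] a [ 0.0057 -0.6988  0.0449] grip 45 rows 4.4
```

View pics/c11.png

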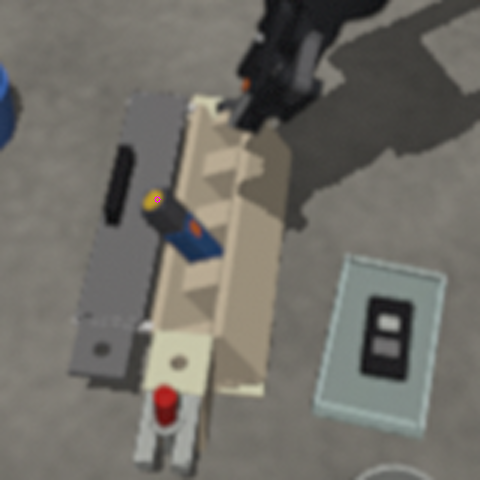

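The light is seated, with its lens at the predicted spot (crop (157,199)). Next is light b at (0.445, -0.324).

Call:
{"op": "move_arm", "data": {"commands": [{"dx":-0.0493,"dy":0.3587,"dz":0.0723,"ax":0.0057,"ay":-0.6988,"az":0.0449,"grip":45},{"dx":-0.0493,"dy":0.3587,"dz":0.0723,"ax":0.0057,"ay":-0.6988,"az":0.0449,"grip":45},{"dx":-0.0493,"dy":0.3587,"dz":0.0723,"ax":0.0057,"ay":-0.6988,"az":0.0449,"grip":45},{"dx":-0.0493,"dy":0.3587,"dz":0.0723,"ax":0.0057,"ay":-0.6988,"az":0.0449,"grip":45},{"dx":-0.0493,"dy":0.3587,"dz":0.0723,"ax":0.0057,"ay":-0.6988,"az":0.0449,"grip":45},{"dx":-0.0493,"dy":0.3587,"dz":0.0723,"ax":0.0057,"ay":-0.6988,"az":0.0449,"grip":45}]}}

```text
t: 21.85
ee_pos: [0.4946, 0.0297, 0.1972]
ee_rot: [-179.6, -1.7, 1.0]
ft_force: [0.3, 0.6, -0.4]
grip_width: 0.0453
grasp_force: 0.0
```

Call:
{"op": "move_arm", "data": {"commands": [{"dx":-0.0139,"dy":0.3596,"dz":0.0824,"ax":0.0057,"ay":-0.6988,"az":0.0449,"grip":45},{"dx":-0.0139,"dy":0.3596,"dz":0.0824,"ax":0.0057,"ay":-0.6988,"az":0.0449,"grip":45},{"dx":-0.0139,"dy":0.3596,"dz":0.0824,"ax":0.0057,"ay":-0.6988,"az":0.0449,"grip":45},{"dx":-0.0139,"dy":0.3596,"dz":0.0824,"ax":0.0057,"ay":-0.6988,"az":0.0449,"grip":45},{"dx":-0.0139,"dy":0.3596,"dz":0.0824,"ax":0.0057,"ay":-0.6988,"az":0.0449,"grip":45},{"dx":-0.0139,"dy":0.3596,"dz":0.0824,"ax":0.0057,"ay":-0.6988,"az":0.0449,"grip":45}]}}

```text
t: 22.35
ee_pos: [0.4932, -0.1487, 0.1546]
ee_rot: [-179.6, 18.3, -0.1]
ft_force: [-0.6, 0.5, -0.5]
grip_width: 0.0449
grasp_force: 0.0
```

Call:
{"op": "move_arm", "data": {"commands": [{"dx":0.0229,"dy":0.3597,"dz":0.0797,"ax":0.0057,"ay":-0.6988,"az":0.0449,"grip":45},{"dx":0.0229,"dy":0.3597,"dz":0.0797,"ax":0.0057,"ay":-0.6988,"az":0.0449,"grip":45},{"dx":0.0229,"dy":0.3597,"dz":0.0797,"ax":0.0057,"ay":-0.6988,"az":0.0449,"grip":45},{"dx":0.0229,"dy":0.3597,"dz":0.0797,"ax":0.0057,"ay":-0.6988,"az":0.0449,"grip":45},{"dx":0.0229,"dy":0.3597,"dz":0.0797,"ax":0.0057,"ay":-0.6988,"az":0.0449,"grip":45},{"dx":0.0229,"dy":0.3597,"dz":0.0797,"ax":0.0057,"ay":-0.6988,"az":0.0449,"grip":45},{"dx":0.0229,"dy":0.3597,"dz":0.0797,"ax":0.0057,"ay":-0.6988,"az":0.0449,"grip":45},{"dx":0.0229,"dy":0.3597,"dz":0.0797,"ax":0.0057,"ay":-0.6988,"az":0.0449,"grip":45}]}}

```text
t: 23.02
ee_pos: [0.4926, -0.3235, 0.1151]
ee_rot: [-180.0, 38.0, -1.3]
ft_force: [-0.6, -0.0, 0.2]
grip_width: 0.0448
grasp_force: 0.0
```

```bash
python3 - <<'E'
from h import *
s=monitor.state(); print(s["ee_pos"],s["ee_rot"],s["joint_pos"],s["t"])
w=snap("wrist","w12")
for d in lights(w): print(d)
p,r=pick((.445,-.324),-1.3); plan([(p,r,45)])
E
```

```text
[ 0.49255897 -0.32351235  0.11507239] [-179.9788212    38.0446079    -1.27612037] [-25.38380933  44.01858983  80.54406168 -14.56134697  90.95078263
  70.3420746 ] 23.0167
{'px': array([282.,  21.]), 'tail': array([ 555.2, -326.1]), 'yaw': 11.0, 'size': (22.3, 19.3), 'c': array([ 614.1, -314.6])}
{'px': array([166., 195.]), 'tail': array([ 365.7, -231.3]), 'yaw': 9.2, 'size': (122.0, 58.6), 'c': array([ 424.9, -221.7])}
{'px': array([289., 193.]), 'tail': array([ 385.3, -324.4]), 'yaw': -1.1, 'size': (86.9, 18.3), 'c': array([ 445.3, -325.6])}
d [0.1115 0.0033 0.1427] a [0.0012 0.0006 0.0014] grip 45 rows 2.2
```

Call:
{"op": "move_arm", "data": {"commands": [{"dx":0.056,"dy":0.003,"dz":0.072,"ax":0,"ay":0,"az":0,"grip":45},{"dx":0.095,"dy":0.003,"dz":0.122,"ax":0,"ay":0,"az":0,"grip":45},{"dx":0.1115,"dy":0.003,"dz":0.1427,"ax":0,"ay":0,"az":0,"grip":45},{"dx":0.1115,"dy":0.003,"dz":0.1427,"ax":0,"ay":0,"az":0,"grip":45},{"dx":0.1115,"dy":0.003,"dz":0.1427,"ax":0,"ay":0,"az":0,"grip":45},{"dx":0.1115,"dy":0.003,"dz":0.1427,"ax":0,"ay":0,"az":0,"grip":45}]}}

```text
t: 23.57
ee_pos: [0.4935, -0.3267, 0.0265]
ee_rot: [179.9, 37.9, -1.3]
ft_force: [0.1, 1.0, 0.5]
grip_width: 0.045
grasp_force: 0.0
```

Call:
{"op": "move_arm", "data": {"commands": [{"dx":0,"dy":0,"dz":0,"ax":0,"ay":0,"az":0,"grip":10},{"dx":0,"dy":0,"dz":0,"ax":0,"ay":0,"az":0,"grip":10},{"dx":0,"dy":0,"dz":0,"ax":0,"ay":0,"az":0,"grip":10},{"dx":0,"dy":0,"dz":0,"ax":0,"ay":0,"az":0,"grip":10},{"dx":0,"dy":0,"dz":0,"ax":0,"ay":0,"az":0,"grip":10},{"dx":0,"dy":0,"dz":0,"ax":0,"ay":0,"az":0,"grip":10}], "newtons": 45}}

```text
t: 24.07
ee_pos: [0.4934, -0.3271, 0.0264]
ee_rot: [179.9, 37.9, -1.4]
ft_force: [1.5, 0.1, 6.2]
grip_width: 0.0187
grasp_force: 44.1
```

Call:
{"op": "move_arm", "data": {"commands": [{"dx":-0.05,"dy":0,"dz":-0.064,"ax":0,"ay":0,"az":0,"grip":10},{"dx":-0.1,"dy":0,"dz":-0.128,"ax":0,"ay":0,"az":0,"grip":10},{"dx":-0.15,"dy":0,"dz":-0.192,"ax":0,"ay":0,"az":0,"grip":10},{"dx":-0.21,"dy":0,"dz":-0.268,"ax":0,"ay":0,"az":0,"grip":10},{"dx":-0.25,"dy":0,"dz":-0.32,"ax":0,"ay":0,"az":0,"grip":10},{"dx":-0.25,"dy":0,"dz":-0.32,"ax":0,"ay":0,"az":0,"grip":10},{"dx":-0.25,"dy":0,"dz":-0.32,"ax":0,"ay":0,"az":0,"grip":10}]}}

```text
t: 24.65
ee_pos: [0.4937, -0.3272, 0.2307]
ee_rot: [179.8, 37.7, -1.5]
ft_force: [0.3, 0.0, -1.5]
grip_width: 0.0188
grasp_force: 44.4
```

```bash
python3 - <<'E'
from h import *
s=monitor.state(); print(s["ee_pos"],s["ee_rot"],s["grip_width"],s["t"])
r0=seat(1)[1]
plan([(seat(1,.11)[0],r0,10),(seat(1,.05)[0],r0,10),(seat(1,.005)[0],r0,10)])
E
```

```text
[ 0.49371805 -0.3272307   0.23071913] [179.77688376  37.6905576   -1.45855433] 0.01882263605278721 24.65
d [ 0.0569 -0.3301 -0.0312] a [-0.0039  0.6944 -0.044 ] grip 10 rows 4.0
d [ 0.0713 -0.3286 -0.0094] a [-0.0039  0.6944 -0.044 ] grip 10 rows 4.0
d [ 0.0774 -0.327   0.0161] a [-0.0039  0.6944 -0.044 ] grip 10 rows 4.0
d [-0.0946 -0.      0.0739] a [0. 0. 0.] grip 10 rows 1.4
d [-0.0709 -0.      0.0554] a [0. 0. 0.] grip 10 rows 1.1
```

Call:
{"op": "move_arm", "data": {"commands": [{"dx":0.0569,"dy":-0.3301,"dz":-0.0312,"ax":-0.0039,"ay":0.6944,"az":-0.044,"grip":10},{"dx":0.0569,"dy":-0.3301,"dz":-0.0312,"ax":-0.0039,"ay":0.6944,"az":-0.044,"grip":10},{"dx":0.0569,"dy":-0.3301,"dz":-0.0312,"ax":-0.0039,"ay":0.6944,"az":-0.044,"grip":10},{"dx":0.0569,"dy":-0.3301,"dz":-0.0312,"ax":-0.0039,"ay":0.6944,"az":-0.044,"grip":10},{"dx":0.0569,"dy":-0.3301,"dz":-0.0312,"ax":-0.0039,"ay":0.6944,"az":-0.044,"grip":10},{"dx":0.0569,"dy":-0.3301,"dz":-0.0312,"ax":-0.0039,"ay":0.6944,"az":-0.044,"grip":10}]}}

```text
t: 25.15
ee_pos: [0.5278, -0.1603, 0.2215]
ee_rot: [-179.5, 18.2, 0.2]
ft_force: [0.3, -0.9, -0.4]
grip_width: 0.0183
grasp_force: 44.5
```

Call:
{"op": "move_arm", "data": {"commands": [{"dx":0.0713,"dy":-0.3286,"dz":-0.0094,"ax":-0.0039,"ay":0.6944,"az":-0.044,"grip":10},{"dx":0.0713,"dy":-0.3286,"dz":-0.0094,"ax":-0.0039,"ay":0.6944,"az":-0.044,"grip":10},{"dx":0.0713,"dy":-0.3286,"dz":-0.0094,"ax":-0.0039,"ay":0.6944,"az":-0.044,"grip":10},{"dx":0.0713,"dy":-0.3286,"dz":-0.0094,"ax":-0.0039,"ay":0.6944,"az":-0.044,"grip":10},{"dx":0.0713,"dy":-0.3286,"dz":-0.0094,"ax":-0.0039,"ay":0.6944,"az":-0.044,"grip":10},{"dx":0.0713,"dy":-0.3286,"dz":-0.0094,"ax":-0.0039,"ay":0.6944,"az":-0.044,"grip":10}]}}

```text
t: 25.65
ee_pos: [0.5638, 0.0028, 0.2161]
ee_rot: [-179.5, -1.7, 1.2]
ft_force: [-1.0, -0.8, -0.6]
grip_width: 0.0184
grasp_force: 44.7
```

Call:
{"op": "move_arm", "data": {"commands": [{"dx":0.0774,"dy":-0.327,"dz":0.0161,"ax":-0.0039,"ay":0.6944,"az":-0.044,"grip":10},{"dx":0.0774,"dy":-0.327,"dz":0.0161,"ax":-0.0039,"ay":0.6944,"az":-0.044,"grip":10},{"dx":0.0774,"dy":-0.327,"dz":0.0161,"ax":-0.0039,"ay":0.6944,"az":-0.044,"grip":10},{"dx":0.0774,"dy":-0.327,"dz":0.0161,"ax":-0.0039,"ay":0.6944,"az":-0.044,"grip":10},{"dx":0.0774,"dy":-0.327,"dz":0.0161,"ax":-0.0039,"ay":0.6944,"az":-0.044,"grip":10},{"dx":0.0774,"dy":-0.327,"dz":0.0161,"ax":-0.0039,"ay":0.6944,"az":-0.044,"grip":10},{"dx":0.0774,"dy":-0.327,"dz":0.0161,"ax":-0.0039,"ay":0.6944,"az":-0.044,"grip":10},{"dx":0.0774,"dy":-0.327,"dz":0.0161,"ax":-0.0039,"ay":0.6944,"az":-0.044,"grip":10}]}}

```text
t: 26.32
ee_pos: [0.6, 0.1641, 0.211]
ee_rot: [-179.9, -21.6, 2.2]
ft_force: [0.3, 0.0, -1.1]
grip_width: 0.0186
grasp_force: 44.8
```

```bash
python3 - <<'E'
from h import *
s=monitor.state(); print(s["ee_pos"],s["ee_rot"],s["grip_width"],s["ft_force"],s["joint_pos"],s["t"]); sd=snap("side","s13")
r0=seat(1)[1]
plan([(seat(1,.05)[0],r0,10),(seat(1,.005)[0],r0,10)])
E
```

```text
[0.59998927 0.16414185 0.21097431] [-179.88202221  -21.57491596    2.15666795] 0.018600889046863835 [ 0.30775553  0.01273367 -1.10676977] [ 18.17569567  13.45088583 111.30786777 -10.03645223  34.81351822
 113.2131531 ] 26.3167
d [-0.0895 -0.0022  0.0702] a [-0.0026  0.014  -0.0055] grip 10 rows 1.4
d [-0.0709 -0.      0.0554] a [0. 0. 0.] grip 10 rows 1.1
```

Call:
{"op": "move_arm", "data": {"commands": [{"dx":-0.045,"dy":-0.002,"dz":0.035,"ax":-0.003,"ay":0.014,"az":-0.005,"grip":10},{"dx":-0.072,"dy":-0.002,"dz":0.056,"ax":-0.003,"ay":0.014,"az":-0.005,"grip":10},{"dx":-0.0895,"dy":-0.002,"dz":0.07,"ax":-0.003,"ay":0.014,"az":-0.005,"grip":10},{"dx":-0.0895,"dy":-0.002,"dz":0.07,"ax":-0.003,"ay":0.014,"az":-0.005,"grip":10},{"dx":-0.0895,"dy":-0.002,"dz":0.07,"ax":-0.003,"ay":0.014,"az":-0.005,"grip":10}]}}

```text
t: 26.78
ee_pos: [0.5754, 0.1657, 0.1662]
ee_rot: [-179.9, -22.6, 2.3]
ft_force: [3.8, -2.3, 13.4]
grip_width: 0.0171
grasp_force: 43.6
```

```bash
python3 - <<'E'
from h import *
s=monitor.state(); print(s["ee_pos"],s["ee_rot"],s["grip_width"],s["ft_force"])
plan([seat(1,.005)+(10,)])
E
```

```text
[0.5754464  0.16568733 0.16619974] [-179.85121599  -22.5940918     2.31749195] 0.017094537869399278 [ 3.81308992 -2.3324537  13.41736304]
d [-0.0824  0.0026  0.059 ] a [-0.0054 -0.0207  0.0006] grip 10 rows 1.2
```

Contact of 13 N at the rim. Backing out 25 mm to look.

Call:
{"op": "move_arm", "data": {"commands": [{"dx":0.04,"dy":0,"dz":-0.031,"ax":0,"ay":0,"az":0,"grip":10},{"dx":0.04,"dy":0,"dz":-0.031,"ax":0,"ay":0,"az":0,"grip":10},{"dx":0.04,"dy":0,"dz":-0.031,"ax":0,"ay":0,"az":0,"grip":10},{"dx":0.04,"dy":0,"dz":-0.031,"ax":0,"ay":0,"az":0,"grip":10}]}}

```text
t: 27.12
ee_pos: [0.5833, 0.1655, 0.1838]
ee_rot: [-180.0, -22.0, 2.3]
ft_force: [-0.1, -0.7, -1.4]
grip_width: 0.0171
grasp_force: 45.0
```

```bash
python3 - <<'E'
from h import *
s=monitor.state(); print(s["ee_pos"],s["ee_rot"],s["ft_force"])
sd=snap("side","s14"); w=snap("wrist","w14"); t=snap("top","t14")
c=cv2.resize(sd["pixels"][230:330,220:310],None,fx=5,fy=5,interpolation=cv2.INTER_CUBIC)
P=np.array(s["ee_pos"]); r=R.from_euler("xyz",s["ee_rot"],degrees=True); M=r.as_matrix(); ax=np.cos(T)*M[:,0]-np.sin(T)*M[:,2]
cen=P+AH*M[:,2]-G*ax; A=O-.026*CY+.078*Z
for q,col in ((cen-.06*ax,(0,255,255)),(cen+.06*ax,(255,0,255)),(A,(0,255,0))):
    u=(proj(sd,q)-[220,230])*5; cv2.circle(c,tuple(int(k) for k in u),4,col,1)
d=cv2.resize(w["pixels"][60:420,120:440],None,fx=500/360,fy=500/360)
cv2.imwrite("pics/c14.png",np.hstack([c[:500],d])[:,:800])
E
```

```text
[0.58325872 0.16548242 0.18375272] [-179.98563234  -22.00164378    2.31504506] [-0.09931077 -0.68994643 -1.4024743 ]
```

View pics/c14.png

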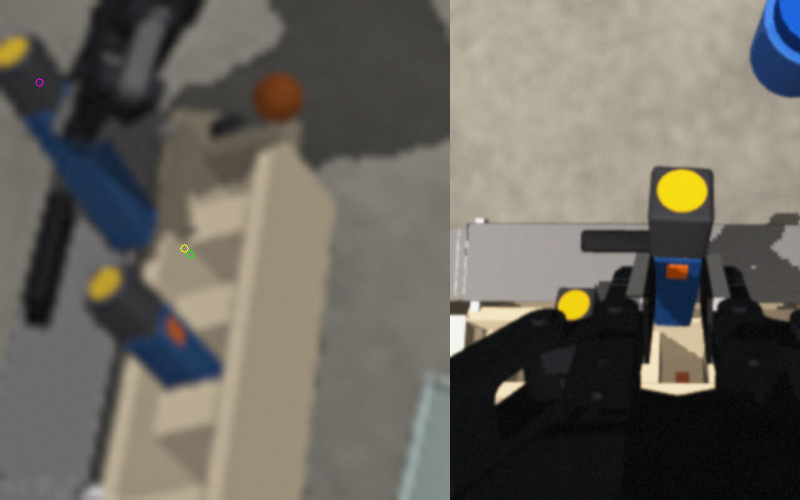

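Side crop: the lens is at (15,50) against the predicted (40,82), and the tail at about (130,245) against (184,248), so the light turned in the pads about the grip axis. Measuring its true axis now and before the insertion (s13).

```bash
cat >> h.py <<'E'
from scipy.optimize import least_squares
def inhand(sd,P,rot,lens,tail):
    "slide along x,z of the tool (m) and pitch about tool y (deg) of the held light, from side-view pixels of lens and tail centres"
    M=rot.as_matrix(); a0=np.cos(T)*M[:,0]-np.sin(T)*M[:,2]
    def f(q):
        ax=R.from_rotvec(q[2]*M[:,1]).apply(a0); c=P+AH*M[:,2]-G*a0+q[0]*M[:,0]+q[1]*M[:,2]
        return np.r_[proj(sd,c+.06*ax)-lens,proj(sd,c-.06*ax)-tail]
    q=least_squares(f,[0,0,0],x_scale=[.01,.01,.1]).x
    ax=R.from_rotvec(q[2]*M[:,1]).apply(a0); c=P+AH*M[:,2]-G*a0+q[0]*M[:,0]+q[1]*M[:,2]
    return q,f(q),c,ax
E
python3 - <<'E'
from h import *
sd=load("s14"); w=load("w14")
bl=blob(sd,20,32,(223,240),12,120,90); bw=blob(w,20,32,(283+0,60+190*.72),30,120,90); print(bl[:3],bw[:3])
L=tri([(sd,*bl[:2]),(w,*bw[:2])]); print("lens",L)
P=np.array([.58326,.16548,.18375]); r=R.from_euler("xyz",[-179.99,-22.0,2.315],degrees=True)
tail=np.array([220+130/5,230+243/5])
# tail: lens - .12*ax with ax in the tool x-z plane
M=r.as_matrix()
g=lambda q: proj(sd,L-.12*(np.cos(q[0])*M[:,0]+np.sin(q[0])*-M[:,2]))-tail
q=least_squares(g,[T]); print("angle light from tool x: deg",np.degrees(q.x),"nominal 38", q.fun)
ax=np.cos(q.x[0])*M[:,0]-np.sin(q.x[0])*M[:,2]; print("axis",ax,"lean from vertical",np.degrees(np.arccos(ax[2])),"centre",L-.06*ax)
rel=M.T@(L-P); print("lens in tool",rel,"nominal",M.T@(AH*M[:,2]+(.06-G)*(np.cos(T)*M[:,0]-np.sin(T)*M[:,2])))
c=cv2.resize(load("s13")["pixels"][215:315,210:300],None,fx=5,fy=5,interpolation=cv2.INTER_CUBIC)
P13=np.array([.59999,.16414,.21097]);M=R.from_euler("xyz",[-179.88,-21.57,2.157],degrees=True).as_matrix(); a=np.cos(T)*M[:,0]-np.sin(T)*M[:,2]; cen=P13+AH*M[:,2]-G*a
for q in (cen-.06*a,cen+.06*a): cv2.circle(c,tuple(int(k) for k in (proj(sd,q)-[210,215])*5),4,(255,0,255),1)
cv2.imwrite("pics/c13.png",c)
E
```

```text
(np.float64(221.76923076923077), np.float64(239.8846153846154), 26) (np.float64(286.73319327731093), np.float64(197.02941176470588), 952)
lens [0.61585143 0.16652091 0.20576915]
angle light from tool x: deg [44.84610492] nominal 38 [-0.63943265 -3.43300248]
axis [0.39288624 0.01575978 0.91945203] lean from vertical 23.153896533098095 centre [0.59227826 0.16557533 0.15060203]
lens in tool [ 0.03848109  0.00027498 -0.00820109] nominal [ 1.89122581e-02 -4.51045044e-20  4.22412459e-03]
```

View pics/c13.png

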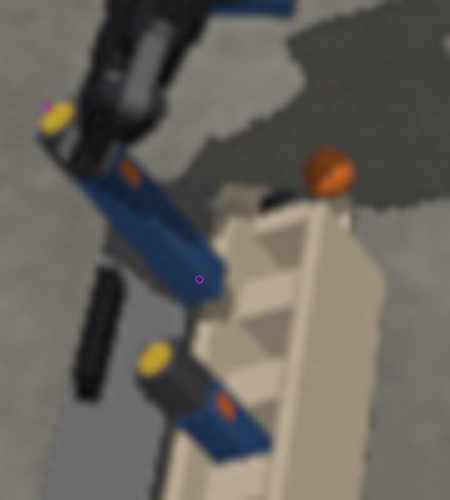

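Before the push (s13) the light matched the prediction. It hit the +x rim because the well's true axis lies ~4 mm toward −n, as the first light's resting spot also shows. The light slid and turned about 7°, so I re-aim with the measured in-hand pose and let it drop the last part.

```bash
cat >> h.py <<'E'
OFF=-.0035*N_
def cseat(k,out): return O+(-.078+.052*k)*CY+.078*Z-(.008/np.sqrt(.75))*E_+out*E_+OFF
E
python3 - <<'E'
from h import *
sd=load("s14"); P=np.array([.58326,.16548,.18375]); r=R.from_euler("xyz",[-179.99,-22.0,2.315],degrees=True); M=r.as_matrix()
o,d=ray(sd,221.77,239.88); L2=o+d*((.1665-o[1])/d[1]); print("lens side@y",L2)
L=np.array([.6159,.1665,.2058])
for LL in (L,L2):
  for tail in ((246.8,275.6),(246,276.5)):
    g=lambda q: proj(sd,LL-.12*(np.cos(q[0])*M[:,0]-np.sin(q[0])*M[:,2]))-tail
    q=least_squares(g,[T]); print(np.degrees(q.x),q.fun)
A=np.radians(44.5); a_t=np.array([np.cos(A),0,-np.sin(A)]); L=(L+L2)/2; c_t=M.T@(L-P)-.06*a_t; print("c in tool",c_t)
# tool rotation with light axis = E_, tool y = -CY
tx=np.cos(A)*E_+np.sin(A)*N_; tz=-np.sin(A)*E_+np.cos(A)*N_; Rf=np.c_[tx,np.cross(tz,tx),tz]
f=R.from_matrix(Rf); W=[(cseat(1,o)-Rf@c_t,f,10) for o in (.085,.06,.03)]
for x in W: print(x[0])
plan(W)
E
```

```text
lens side@y [0.61421657 0.1665     0.20583007]
[43.25794328] [-0.14767918 -0.70994808]
[44.38181684] [-0.27429809 -1.42438289]
[44.08518118] [-0.09643688 -0.49096926]
[45.19872119] [-0.22059363 -1.21644105]
c in tool [-0.00503232  0.00026378  0.03351373]
[0.57075133 0.1645183  0.17900184]
[0.5582614  0.16401665 0.1573512 ]
[0.54327348 0.16341467 0.13137044]
d [-0.0257  0.0021 -0.0012] a [-0.001  -0.225   0.0028] grip 10 rows 0.9
d [-0.0357  0.      0.035 ] a [0. 0. 0.] grip 10 rows 0.6
d [-0.0428 -0.      0.0421] a [0. 0. 0.] grip 10 rows 0.7
```

Call:
{"op": "move_arm", "data": {"commands": [{"dx":-0.0257,"dy":0.002,"dz":-0.0012,"ax":0,"ay":-0.225,"az":0.003,"grip":10},{"dx":-0.0257,"dy":0.002,"dz":-0.0012,"ax":0,"ay":-0.225,"az":0.003,"grip":10},{"dx":-0.0257,"dy":0.002,"dz":-0.0012,"ax":0,"ay":-0.225,"az":0.003,"grip":10},{"dx":-0.0257,"dy":0.002,"dz":-0.0012,"ax":0,"ay":-0.225,"az":0.003,"grip":10}]}}

```text
t: 27.6
ee_pos: [0.5721, 0.1651, 0.1798]
ee_rot: [-179.9, -15.8, 2.3]
ft_force: [-1.1, 0.1, -1.1]
grip_width: 0.0174
grasp_force: 45.0
```

Call:
{"op": "move_arm", "data": {"commands": [{"dx":-0.018,"dy":0,"dz":0.0175,"ax":0,"ay":0,"az":0,"grip":10},{"dx":-0.0357,"dy":0,"dz":0.035,"ax":0,"ay":0,"az":0,"grip":10},{"dx":-0.0357,"dy":0,"dz":0.035,"ax":0,"ay":0,"az":0,"grip":10},{"dx":-0.0357,"dy":0,"dz":0.035,"ax":0,"ay":0,"az":0,"grip":10}]}}

```text
t: 27.93
ee_pos: [0.559, 0.1647, 0.1583]
ee_rot: [-179.9, -15.7, 2.3]
ft_force: [-0.7, -0.7, -0.2]
grip_width: 0.0166
grasp_force: 45.0
```

```bash
python3 - <<'E'
from h import *
s=monitor.state(); print(s["ee_pos"],s["ee_rot"],s["grip_width"],s["ft_force"])
E
```

```text
[0.55895999 0.1647251  0.15828942] [-179.9491571   -15.66365288    2.34019748] 0.01664576925958761 [-0.66569635 -0.65206653 -0.24792313]
```

Call:
{"op": "move_arm", "data": {"commands": [{"dx":-0.0145,"dy":0,"dz":0.014,"ax":0,"ay":0,"az":0,"grip":10},{"dx":-0.029,"dy":0,"dz":0.028,"ax":0,"ay":0,"az":0,"grip":10},{"dx":-0.0428,"dy":0,"dz":0.0421,"ax":0,"ay":0,"az":0,"grip":10},{"dx":-0.0428,"dy":0,"dz":0.0421,"ax":0,"ay":0,"az":0,"grip":10}]}}

```text
t: 28.27
ee_pos: [0.5445, 0.1642, 0.1328]
ee_rot: [-179.9, -15.7, 2.3]
ft_force: [-0.4, -0.3, -0.4]
grip_width: 0.0098
grasp_force: 0.0
```

```bash
python3 - <<'E'
from h import *
s=monitor.state(); print(s["ee_pos"],s["ee_rot"],s["grip_width"],s["ft_force"])
sd=snap("side","s15"); cv2.imwrite("pics/c15.png",cv2.resize(sd["pixels"][220:320,210:310],None,fx=4,fy=4,interpolation=cv2.INTER_CUBIC))
E
```

```text
[0.5445214  0.16418042 0.13275429] [-179.91510332  -15.7174855     2.30501003] 0.009804495238564375 [-0.42096229 -0.33893267 -0.41360049]
```

View pics/c15.png

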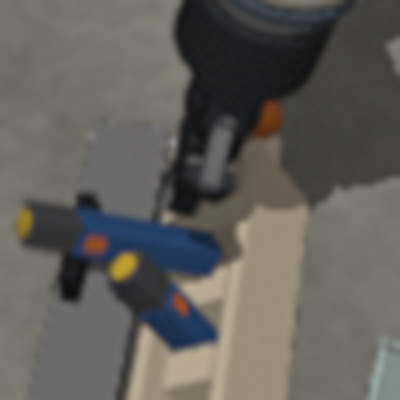

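I've now viewed 15 pictures, one over the limit of 14, so from here I measure by numbers only. The light slipped out and lies across the cover, with lens at crop (25,222) and tail (210,255). Retreating, then measuring it.

Call:
{"op": "move_arm", "data": {"commands": [{"dx":0,"dy":0,"dz":-0.08,"ax":0,"ay":0,"az":0,"grip":10},{"dx":0,"dy":0,"dz":-0.16,"ax":0,"ay":0,"az":0,"grip":20},{"dx":0,"dy":0,"dz":-0.24,"ax":0,"ay":0,"az":0,"grip":40},{"dx":0,"dy":0,"dz":-0.3,"ax":0,"ay":0,"az":0,"grip":40},{"dx":-0.1,"dy":0,"dz":-0.38,"ax":0,"ay":-0.5,"az":0,"grip":40},{"dx":-0.1,"dy":0,"dz":-0.38,"ax":0,"ay":-0.5,"az":0,"grip":40},{"dx":-0.1,"dy":0,"dz":-0.38,"ax":0,"ay":-0.5,"az":0,"grip":40},{"dx":-0.1,"dy":0,"dz":-0.38,"ax":0,"ay":-0.5,"az":0,"grip":40},{"dx":-0.1,"dy":0,"dz":-0.38,"ax":0,"ay":-0.5,"az":0,"grip":40}]}}

```text
t: 29.07
ee_pos: [0.4459, 0.1597, 0.3008]
ee_rot: [-180.0, -1.5, 2.3]
ft_force: [-0.4, 0.2, 0.3]
grip_width: 0.0401
grasp_force: 0.0
```

```bash
cat >> h.py <<'E'
def blobs(p,h0,h1,smin,vmin,box,amin=8):
    u0,v0,u1,v1=box; hsv=cv2.cvtColor(p["pixels"],cv2.COLOR_BGR2HSV)[v0:v1,u0:u1].astype(int); H,S,V=hsv[...,0],hsv[...,1],hsv[...,2]
    m=((H>=h0)&(H<=h1)&(S>smin)&(V>vmin)).astype(np.uint8); n,l,st,ce=cv2.connectedComponentsWithStats(m); out=[]
    for i in range(1,n):
        if st[i,4]<amin: continue
        y,x=np.nonzero(l==i); q=np.c_[x,y].astype(np.float32); (cx,cy),wh,_=rr=cv2.minAreaRect(q); B=cv2.boxPoints(rr)
        out.append((int(st[i,4]),(ce[i]+[u0,v0]).round(1).tolist(),(B+[u0,v0]).round().astype(int).tolist()))
    return out
E
python3 - <<'E'
from h import *
s=monitor.state(); print(s["ee_pos"],s["ee_rot"],s["t"])
w=snap("wrist","w16"); t=snap("top","t16"); sd=snap("side","s16")
for n,p,box in (("w",w,(0,0,560,420)),("t",t,(100,150,330,260)),("s",sd,(150,180,350,390))):
    print(n,"yellow",blobs(p,20,32,130,80,box)); print(n,"blue",blobs(p,103,125,130,40,box,25)); print(n,"red/orange",blobs(p,0,16,150,90,box,6))
    print(n,"predicted lens well2",proj(p,cseat(2,.06)))
    if n!="w": print(n,"tail c",[(np.round(d["position"],3).tolist(),round(d["p"],2)) for d in recognise(p,"light0")])
E
```

```text
[0.44585336 0.15971184 0.30076869] [-179.96502553   -1.47282404    2.310138  ] 29.0667
w yellow [(198, [226.0, 67.5], [[218, 61], [234, 61], [234, 74], [218, 74]]), (40, [552.2, 150.9], [[543, 150], [559, 150], [559, 152], [543, 152]])]
w blue [(1918, [255.8, 74.3], [[228, 38], [248, 29], [286, 114], [265, 124]]), (786, [506.2, 81.2], [[494, 100], [498, 57], [520, 59], [516, 102]]), (413, [238.6, 109.9], [[224, 96], [243, 92], [250, 122], [231, 126]]), (1027, [550.3, 202.2], [[534, 173], [559, 173], [559, 236], [534, 236]])]
w red/orange [(52, [513.4, 67.0], [[510, 63], [516, 63], [516, 71], [510, 71]]), (184, [98.2, 102.6], [[91, 96], [105, 96], [105, 110], [91, 110]]), (49, [233.6, 102.9], [[230, 100], [237, 100], [237, 106], [230, 106]]), (356, [377.0, 129.6], [[367, 119], [388, 119], [388, 140], [367, 140]])]
w predicted lens well2 [231.62035969  79.31513726]
t yellow []
t blue [(225, [189.4, 188.6], [[179, 175], [186, 172], [199, 202], [192, 205]]), (63, [309.6, 187.6], [[306, 183], [312, 182], [313, 192], [307, 193]])]
t red/orange [(55, [242.6, 206.5], [[239, 203], [246, 203],
[... 543 characters left out ...]
, 216]]), (868, [179.0, 253.5], [[160, 240], [186, 232], [198, 267], [172, 275]]), (279, [247.2, 281.5], [[228, 285], [229, 276], [265, 279], [264, 288]]), (84, [254.7, 301.9], [[246, 299], [261, 296], [262, 304], [247, 307]])]
s red/orange [(8, [180.1, 209.5], [[178, 209], [182, 209], [182, 210], [178, 210]]), (66, [275.2, 249.1], [[271, 245], [279, 245], [279, 253], [271, 253]]), (68, [244.7, 354.2], [[242, 349], [248, 349], [248, 360], [242, 360]])]
s predicted lens well2 [243.97696914 286.23299477]
s tail c [([0.26, -0.331, 0.02], 0.73), ([0.551, 0.229, 0.1], 0.66), ([0.577, 0.211, 0.116], 0.6), ([0.29, -0.534, 0.012], 0.56), ([0.611, -0.311, 0.018], 0.52), ([0.531, 0.241, 0.076], 0.15)]
```

```bash
cat >> h.py <<'E'
def toC(X): d=np.array(X)-O; return np.array([d@CX,d@CY,d[2]])*1000
E
python3 - <<'E'
from h import *
w=load("w16"); t=load("t16"); s=load("s16")
def show(n,obs):
    X=tri(obs); print(n,X.round(4),"cradle mm",toC(X).round(1),[ (proj(p,X)-[u,v]).round(1) for p,u,v in obs])
show("tail b",[(w,275.5,119),(s,264.5,283.5),(t,195.5,203.5)])
show("head edge b",[(w,238,33.5),(s,228.5,280.5),(t,182.5,173.5)])
show("mid b",[(w,255.8,74.3),(s,247.2,281.5),(t,189.4,188.6)])
show("lens a",[(w,226,67.5),(s,240.2,287.7)])
show("dot a",[(w,233.6,102.9),(s,251.5,297)])
show("pin",[(w,98.2,102.6),(s,244.7,354.2)])
show("ball",[(w,377,129.6),(s,275.2,249.1),(t,242.6,206.5)])
E
```

```text
tail b [0.5251 0.1741 0.0864] cradle mm [-14.5 -14.3  86.4] [array([-0.9,  1.4]), array([-0.8, -0.2]), array([0.4, 0.1])]
head edge b [0.5981 0.2068 0.1251] cradle mm [ 59.8  15.5 125.1] [array([2.9, 2.5]), array([-1.1, -0.2]), array([-1. ,  0.2])]
mid b [0.563  0.191  0.1081] cradle mm [ 24.    1.  108.1] [array([2.9, 6. ]), array([-1.9, -0.2]), array([-1. , -0.5])]
lens a [0.5689 0.2211 0.1243] cradle mm [ 31.2  30.8 124.3] [array([0.1, 1.8]), array([-0.7, -0.2])]
dot a [0.5428 0.2191 0.0933] cradle mm [ 5.  30.  93.3] [array([-0.1, -1.5]), array([0.7, 0.1])]
pin [0.5327 0.3575 0.1068] cradle mm [  0.5 168.6 106.8] [array([0.5, 2. ]), array([-1.1, -0.1])]
ball [0.519  0.0511 0.0667] cradle mm [ -25.5 -137.    66.7] [array([0.6, 1.1]), array([-0.9,  0. ]), array([-0.2,  0.4])]
```

```bash
cat > b.py <<'E'
from h import *
import h
h.AH=.012
ta=O-.0128*CX-.0143*CY+.0828*Z; d=.836*CX+.335*CY+.435*Z; ax=d/np.linalg.norm(d)
hd=ax*[1,1,0]; hd/=np.linalg.norm(hd); dn=ax[2]*hd-np.linalg.norm(ax[:2])*Z
p,r=h.pose(ta+.06*ax,ax,dn,g=.046)
E
python3 - <<'E'
from b import *
print(p,r.as_euler("xyz",degrees=True),toC(p),ik(p,r)); tz=r.apply([0,0,1])
plan([(p-.09*tz,r,45),(p,r,45),(p+[0,0,.12],r,10)])
E
```

```text
[0.61620649 0.2142674  0.14063015] [180.          12.21949337  24.13685017] [ 78.15831618  22.14860756 140.63015232] [19.6 34.4 86.2 -1.  71.6]
d [ 0.3785 -0.109   0.1538] a [-0.0739 -0.4663 -0.7592] grip 45 rows 5.1
d [0.   0.   0.18] a [0. 0. 0.] grip 45 rows 2.2
d [-0.0508 -0.     -0.2346] a [0. 0. 0.] grip 10 rows 2.9
```

Call:
{"op": "move_arm", "data": {"commands": [{"dx":0.3785,"dy":-0.109,"dz":0.1538,"ax":-0.0739,"ay":-0.4663,"az":-0.7592,"grip":45},{"dx":0.3785,"dy":-0.109,"dz":0.1538,"ax":-0.0739,"ay":-0.4663,"az":-0.7592,"grip":45},{"dx":0.3785,"dy":-0.109,"dz":0.1538,"ax":-0.0739,"ay":-0.4663,"az":-0.7592,"grip":45},{"dx":0.3785,"dy":-0.109,"dz":0.1538,"ax":-0.0739,"ay":-0.4663,"az":-0.7592,"grip":45},{"dx":0.3785,"dy":-0.109,"dz":0.1538,"ax":-0.0739,"ay":-0.4663,"az":-0.7592,"grip":45},{"dx":0.3785,"dy":-0.109,"dz":0.1538,"ax":-0.0739,"ay":-0.4663,"az":-0.7592,"grip":45},{"dx":0.3785,"dy":-0.109,"dz":0.1538,"ax":-0.0739,"ay":-0.4663,"az":-0.7592,"grip":45},{"dx":0.3785,"dy":-0.109,"dz":0.1538,"ax":-0.0739,"ay":-0.4663,"az":-0.7592,"grip":45}]}}

```text
t: 29.98
ee_pos: [0.6331, 0.222, 0.2285]
ee_rot: [-180.0, 12.3, 24.1]
ft_force: [0.6, -0.5, 0.9]
grip_width: 0.045
grasp_force: 0.0
```

```bash
python3 - <<'E'
from b import *
s=monitor.state(); print(s["ee_pos"],s["ee_rot"])
w=snap("wrist","w17")
print("yellow",blobs(w,20,32,130,80,(100,0,500,420),20)); print("blue",blobs(w,103,125,130,40,(100,0,460,420),50))
for q in (0,.088,.12): 
    X=ta+q*ax; print(q,proj(w,X).round(1))
plan([(p,r,45)])
E
```

```text
[0.63314238 0.22202864 0.22851607] [-179.97744605   12.30056005   24.13307717]
yellow [(278, [279.4, 201.2], [[270, 193], [289, 193], [289, 210], [270, 210]]), (268, [256.2, 244.5], [[247, 236], [265, 236], [265, 253], [247, 253]]), (53, [495.4, 326.9], [[490, 326], [492, 322], [502, 327], [499, 332]])]
blue [(1998, [444.7, 91.7], [[424, 53], [459, 53], [459, 129], [424, 129]]), (884, [282.9, 250.9], [[270, 226], [293, 226], [293, 274], [270, 274]])]
0 [284.  267.7]
0.088 [284.1 224.5]
0.12 [284.2 202.2]
d [0.0017 0.0004 0.1819] a [-0.0008  0.0001 -0.0002] grip 45 rows 2.2
```

Call:
{"op": "move_arm", "data": {"commands": [{"dx":0.0017,"dy":-0.008,"dz":0.06,"ax":0,"ay":0,"az":0,"grip":45},{"dx":0.0017,"dy":-0.008,"dz":0.12,"ax":0,"ay":0,"az":0,"grip":45},{"dx":0.0017,"dy":-0.008,"dz":0.16,"ax":0,"ay":0,"az":0,"grip":45},{"dx":0.0017,"dy":-0.008,"dz":0.182,"ax":0,"ay":0,"az":0,"grip":45},{"dx":0.0017,"dy":-0.008,"dz":0.182,"ax":0,"ay":0,"az":0,"grip":45},{"dx":0.0017,"dy":-0.008,"dz":0.182,"ax":0,"ay":0,"az":0,"grip":45}]}}

```text
t: 30.53
ee_pos: [0.6153, 0.2184, 0.142]
ee_rot: [-180.0, 12.1, 24.1]
ft_force: [-0.2, -0.1, 0.9]
grip_width: 0.045
grasp_force: 0.0
```

Call:
{"op": "move_arm", "data": {"commands": [{"dx":0,"dy":0,"dz":0,"ax":0,"ay":0,"az":0,"grip":10},{"dx":0,"dy":0,"dz":0,"ax":0,"ay":0,"az":0,"grip":10},{"dx":0,"dy":0,"dz":0,"ax":0,"ay":0,"az":0,"grip":10},{"dx":0,"dy":0,"dz":0,"ax":0,"ay":0,"az":0,"grip":10},{"dx":0,"dy":0,"dz":0,"ax":0,"ay":0,"az":0,"grip":10},{"dx":0,"dy":0,"dz":0,"ax":0,"ay":0,"az":0,"grip":10}], "newtons": 80}}

```text
t: 31.03
ee_pos: [0.6162, 0.2189, 0.1417]
ee_rot: [-180.0, 12.1, 24.1]
ft_force: [0.7, 1.8, 6.7]
grip_width: 0.018
grasp_force: 76.4
```

Call:
{"op": "move_arm", "data": {"commands": [{"dx":-0.012,"dy":0,"dz":-0.058,"ax":0,"ay":0,"az":0,"grip":10},{"dx":-0.025,"dy":0,"dz":-0.117,"ax":0,"ay":0,"az":0,"grip":10},{"dx":-0.038,"dy":0,"dz":-0.176,"ax":0,"ay":0,"az":0,"grip":10},{"dx":-0.051,"dy":0,"dz":-0.235,"ax":0,"ay":0,"az":0,"grip":10},{"dx":-0.051,"dy":0,"dz":-0.235,"ax":0,"ay":0,"az":0,"grip":10},{"dx":-0.051,"dy":0,"dz":-0.235,"ax":0,"ay":0,"az":0,"grip":10}]}}

```text
t: 31.53
ee_pos: [0.6162, 0.2187, 0.2627]
ee_rot: [-180.0, 12.0, 24.1]
ft_force: [-0.8, -0.5, -0.8]
grip_width: 0.0178
grasp_force: 76.2
```

```bash
python3 - <<'E'
from b import *
s=monitor.state(); P=np.array(s["ee_pos"]); print(P,s["ee_rot"],s["grip_width"],s["joint_pos"])
w=snap("wrist","w18"); sd=snap("side","s18")
M=R.from_euler("xyz",s["ee_rot"],degrees=True).as_matrix()
a=np.cos(T)*M[:,0]-np.sin(T)*M[:,2]; c=P+.012*M[:,2]-.046*a
for nm,pp in (("w",w),("s",sd)):
    print(nm,"yellow",blobs(pp,20,32,130,80,(100,0,500,420),8)); print(nm,"blue",blobs(pp,103,125,130,40,(190,100,420,330),40))
    print("pred lens, head edge, tail",[proj(pp,c+q*a).round(1) for q in (.06,.028,-.06)])
# pre-insert for well 1 assuming nominal in-hand
h.AH=.012
pr=pose(cseat(1,.11),E_,N_,g=.046); plan([pr+(10,)])
E
```

```text
[0.61618357 0.21865396 0.26266068] [-179.99401572   11.9708555    24.13991589] 0.017799141498901935 [19.84981163 28.40907874 79.72904571 -0.88825801 83.80133044 85.89877972]
w yellow [(230, [262.1, 210.3], [[254, 202], [270, 202], [270, 218], [254, 218]]), (706, [283.8, 249.7], [[269, 236], [299, 236], [299, 264], [269, 264]]), (115, [491.4, 307.2], [[482, 306], [485, 300], [501, 308], [498, 314]])]
w blue [(1133, [287.2, 308.1], [[269, 288], [303, 288], [303, 329], [269, 329]])]
pred lens, head edge, tail [array([284.1, 250. ]), array([284. , 276.5]), array([283.9, 320.1])]
s yellow [(29, [240.3, 287.7], [[237, 289], [241, 284], [244, 287], [240, 292]])]
s blue [(138, [268.7, 174.7], [[255, 172], [280, 172], [280, 177], [255, 177]]), (332, [318.3, 197.3], [[304, 191], [331, 191], [331, 203], [304, 203]]), (80, [260.7, 214.0], [[252, 211], [267, 211], [267, 217], [252, 217]]), (396, [246.2, 245.7], [[225, 249], [226, 238], [266, 243], [264, 254]]), (74, [191.1, 255.9], [[190, 243], [193, 243], [193, 267], [190, 267]]), (84, [254.7, 301.9], [[246, 299], [261, 296], [262, 304], [247, 307]])]
pred lens, head edge, tail [array([206.9, 242. ]), array([222.4, 244.1]), array([262.1, 249.4])]
d [-0.0201  0.0443  0.047 ] a [-0.0334  0.5909  0.3854] grip 10 rows 2.8
d [-0.0243  0.0478  0.0412] a [-0.0334  0.5909  0.3854] grip 10 rows 2.8
```

In-hand pose is as predicted (lens 283.8,249.7 vs 284,250). Going to pre-insert at well 1.

Call:
{"op": "move_arm", "data": {"commands": [{"dx":-0.0201,"dy":0.0443,"dz":0.047,"ax":-0.0334,"ay":0.5909,"az":0.3854,"grip":10},{"dx":-0.0201,"dy":0.0443,"dz":0.047,"ax":-0.0334,"ay":0.5909,"az":0.3854,"grip":10},{"dx":-0.0201,"dy":0.0443,"dz":0.047,"ax":-0.0334,"ay":0.5909,"az":0.3854,"grip":10},{"dx":-0.0201,"dy":0.0443,"dz":0.047,"ax":-0.0334,"ay":0.5909,"az":0.3854,"grip":10}]}}

```text
t: 31.97
ee_pos: [0.6074, 0.1907, 0.2376]
ee_rot: [178.4, -4.9, 13.2]
ft_force: [-0.1, -0.0, -1.2]
grip_width: 0.0183
grasp_force: 76.2
```

Call:
{"op": "move_arm", "data": {"commands": [{"dx":-0.0243,"dy":0.0478,"dz":0.0412,"ax":-0.0334,"ay":0.5909,"az":0.3854,"grip":10},{"dx":-0.0243,"dy":0.0478,"dz":0.0412,"ax":-0.0334,"ay":0.5909,"az":0.3854,"grip":10},{"dx":-0.0243,"dy":0.0478,"dz":0.0412,"ax":-0.0334,"ay":0.5909,"az":0.3854,"grip":10},{"dx":-0.0243,"dy":0.0478,"dz":0.0412,"ax":-0.0334,"ay":0.5909,"az":0.3854,"grip":10},{"dx":-0.0243,"dy":0.0478,"dz":0.0412,"ax":-0.0334,"ay":0.5909,"az":0.3854,"grip":10},{"dx":-0.0243,"dy":0.0478,"dz":0.0412,"ax":-0.0334,"ay":0.5909,"az":0.3854,"grip":10},{"dx":-0.0243,"dy":0.0478,"dz":0.0412,"ax":-0.0334,"ay":0.5909,"az":0.3854,"grip":10}]}}

```text
t: 32.55
ee_pos: [0.6077, 0.1663, 0.2193]
ee_rot: [180.0, -22.0, 2.4]
ft_force: [-0.6, -1.1, -0.4]
grip_width: 0.018
grasp_force: 76.3
```

```bash
python3 - <<'E'
from b import *
s=monitor.state(); P=np.array(s["ee_pos"]); print(P,s["ee_rot"],s["grip_width"],s["ft_force"])
w=snap("wrist","w19"); sd=snap("side","s19")
M=R.from_euler("xyz",s["ee_rot"],degrees=True).as_matrix()
a=np.cos(T)*M[:,0]-np.sin(T)*M[:,2]; c=P+.012*M[:,2]-.046*a
for nm,pp in (("w",w),("s",sd)):
    print(nm,"yellow",blobs(pp,20,32,130,80,(100,0,500,420),8)); print(nm,"blue",blobs(pp,103,125,130,40,(205,120,420,330),40))
    print("pred lens, head edge, tail",[proj(pp,c+q*a).round(1) for q in (.06,.028,-.06)])
W=[pose(cseat(1,o),E_,N_,g=.046)+(10,) for o in (.052,.005)]; plan(W)
E
```

```text
[0.60772326 0.16634907 0.21926156] [179.97678595 -21.98591244   2.40651467] 0.018020658910102846 [-0.62609753 -1.06264608 -0.43465248]
w yellow [(49, [497.4, 73.0], [[495, 67], [499, 67], [499, 79], [495, 79]]), (757, [283.9, 249.6], [[263, 243], [291, 229], [304, 256], [276, 270]])]
w blue [(2136, [364.2, 135.9], [[332, 120], [403, 120], [403, 158], [332, 158]]), (1104, [287.3, 308.3], [[269, 289], [302, 289], [302, 329], [269, 329]])]
pred lens, head edge, tail [array([285.7, 250.7]), array([285.4, 277.3]), array([284.8, 320.9])]
s yellow [(14, [219.4, 235.4], [[217, 237], [221, 233], [222, 234], [218, 238]]), (30, [240.4, 287.7], [[237, 289], [241, 284], [244, 287], [240, 292]])]
s blue [(333, [318.2, 197.3], [[304, 191], [331, 191], [331, 203], [304, 203]]), (96, [260.1, 213.4], [[252, 209], [267, 209], [267, 216], [252, 216]]), (289, [241.7, 258.3], [[226, 249], [233, 242], [255, 266], [248, 273]]), (84, [254.7, 301.9], [[246, 299], [261, 296], [262, 304], [247, 307]])]
pred lens, head edge, tail [array([218.8, 234.9]), array([227.4, 244.7]), array([249.2, 269.6])]
d [-0.0952  0.0008  0.0723] a [-0.0004 -0.0007  0.0015] grip 10 rows 1.4
d [-0.0741 -0.      0.0579] a [0. 0. 0.] grip 10 rows 1.1
```

Call:
{"op": "move_arm", "data": {"commands": [{"dx":-0.045,"dy":0.001,"dz":0.034,"ax":0,"ay":0,"az":0,"grip":10},{"dx":-0.07,"dy":0.001,"dz":0.053,"ax":0,"ay":0,"az":0,"grip":10},{"dx":-0.082,"dy":0.001,"dz":0.0623,"ax":0,"ay":0,"az":0,"grip":10},{"dx":-0.0952,"dy":0.001,"dz":0.0723,"ax":0,"ay":0,"az":0,"grip":10},{"dx":-0.0952,"dy":0.001,"dz":0.0723,"ax":0,"ay":0,"az":0,"grip":10}]}}

```text
t: 33.07
ee_pos: [0.5752, 0.164, 0.1664]
ee_rot: [180.0, -21.9, 2.3]
ft_force: [-0.3, -0.4, -1.5]
grip_width: 0.0182
grasp_force: 76.3
```

```bash
python3 - <<'E'
from b import *
s=monitor.state(); print(s["ee_pos"],s["ee_rot"],s["ft_force"],s["grip_width"])
plan([pose(cseat(1,o),E_,N_,g=.046)+(10,) for o in (.005,)])
E
```

```text
[0.5751678  0.16396974 0.16637957] [179.97305504 -21.94745042   2.32069948] [-0.32328009 -0.38707503 -1.53452626] 0.01824678994777983
d [-0.0698 -0.001   0.0567] a [0.0007 0.0018 0.0007] grip 10 rows 1.1
```

Call:
{"op": "move_arm", "data": {"commands": [{"dx":-0.018,"dy":-0.001,"dz":0.0145,"ax":0,"ay":0,"az":0,"grip":10},{"dx":-0.036,"dy":-0.001,"dz":0.029,"ax":0,"ay":0,"az":0,"grip":10},{"dx":-0.054,"dy":-0.001,"dz":0.0435,"ax":0,"ay":0,"az":0,"grip":10},{"dx":-0.0698,"dy":-0.001,"dz":0.0567,"ax":0,"ay":0,"az":0,"grip":10},{"dx":-0.0698,"dy":-0.001,"dz":0.0567,"ax":0,"ay":0,"az":0,"grip":10}]}}

```text
t: 33.48
ee_pos: [0.5543, 0.1639, 0.1277]
ee_rot: [-180.0, -22.1, 2.3]
ft_force: [-0.7, -0.5, -1.3]
grip_width: 0.018
grasp_force: 76.3
```

Call:
{"op": "move_arm", "data": {"commands": [{"dx":0,"dy":0,"dz":0,"ax":0,"ay":0,"az":0,"grip":34},{"dx":0,"dy":0,"dz":0,"ax":0,"ay":0,"az":0,"grip":34},{"dx":0,"dy":0,"dz":0,"ax":0,"ay":0,"az":0,"grip":34},{"dx":0,"dy":0,"dz":0,"ax":0,"ay":0,"az":0,"grip":34},{"dx":0,"dy":0,"dz":-0.05,"ax":0,"ay":0,"az":0,"grip":34},{"dx":0,"dy":0,"dz":-0.12,"ax":0,"ay":0,"az":0,"grip":34},{"dx":0,"dy":0,"dz":-0.2,"ax":0,"ay":0,"az":0,"grip":34},{"dx":0,"dy":0,"dz":-0.26,"ax":0,"ay":0,"az":0,"grip":34},{"dx":0,"dy":0,"dz":-0.26,"ax":0,"ay":0,"az":0,"grip":34}]}}

```text
t: 34.23
ee_pos: [0.5065, 0.1628, 0.2549]
ee_rot: [-179.8, -22.5, 2.2]
ft_force: [1.0, 0.8, 0.2]
grip_width: 0.0339
grasp_force: 0.0
```

```bash
python3 - <<'E'
from h import *
s=monitor.state(); print(s["ee_pos"],s["ee_rot"],s["t"])
w=snap("wrist","w20"); sd=snap("side","s20"); t=snap("top","t20")
for nm,pp in (("w",w),("s",sd)):
    print(nm,"yellow",blobs(pp,20,32,130,80,(100,0,500,420),8))
    print(nm,"red/orange",blobs(pp,0,16,150,90,(0,0,560,420),10))
    print([proj(pp,cseat(k,.06)).round(1) for k in (1,2)])
for d in lights(t,amin=30): print(d)
p,r=pick((.613,-.313),11.3); print(ik(p,r)); plan([(p+[0,0,.09],r,45)])
E
```

```text
[0.50650319 0.16276165 0.25485583] [-179.78661331  -22.52792741    2.24054428] 34.2333
w yellow [(117, [478.1, 23.9], [[470, 24], [478, 16], [486, 24], [478, 32]]), (183, [226.5, 188.7], [[218, 183], [235, 183], [235, 195], [218, 195]]), (178, [287.7, 187.6], [[279, 182], [296, 182], [296, 194], [279, 194]])]
w red/orange [(315, [7.8, 12.2], [[-5, 27], [8, -4], [20, 1], [6, 32]]), (193, [486.3, 37.1], [[479, 29], [494, 29], [494, 44], [479, 44]]), (49, [510.6, 187.1], [[508, 183], [513, 183], [513, 191], [508, 191]]), (193, [90.6, 221.8], [[83, 215], [98, 215], [98, 229], [83, 229]]), (48, [232.5, 221.9], [[229, 219], [236, 219], [236, 225], [229, 225]]), (381, [385.5, 248.5], [[376, 237], [396, 237], [396, 259], [376, 259]])]
[array([286.3, 199.6]), array([231.3, 199.6])]
s yellow [(25, [244.1, 266.4], [[241, 268], [245, 263], [248, 266], [243, 270]]), (30, [240.4, 287.7], [[237, 289], [241, 284], [244, 287], [240, 292]])]
s red/orange [(50, [275.2, 248.5], [[270, 248], [275, 244], [280, 249], [276, 254]]), (68, [244.7, 354.1], [[242, 349], [248, 349], [248, 360], [242, 360]])]
[array([247.8, 267.2]), array([244. , 286.2])]
{'px': array([236., 124.]), 'tail': array([728.9,  77.7]), 'yaw': 0.6, 'size': (81.0, 66.2), 'c': array([788.9,  78.3])}
{'px': array([376., 184.]), 'tail': array([ 555.1, -326.4]), 'yaw': 11.1, 'size': (69.7, 16.8), 'c': array([ 614. , -314.8])}
{'px': array([310., 188.]), 'tail': array([ 567.5, -135.1]), 'yaw': 10.6, 'size': (25.8, 13.8), 'c': array([ 626.5, -124.1])}
{'px': array([344., 242.]), 'tail': array([ 386.9, -232. ]), 'yaw': 10.0, 'size': (85.9, 31.3), 'c': array([ 446. , -221.5])}
[-17.6  60.5  59.3 -17.4  94.4]
d [0.0502 0.3142 0.1165] a [-0.0156 -0.6981 -0.1085] grip 45 rows 4.1
d [0.0707 0.3167 0.0977] a [-0.0156 -0.6981 -0.1085] grip 45 rows 4.1
d [0.0833 0.3203 0.073 ] a [-0.0156 -0.6981 -0.1085] grip 45 rows 4.1
```

Two lights are seated (lenses level in the wrist view). Third: light c at (0.613, -0.313), yaw 11°.

Call:
{"op": "move_arm", "data": {"commands": [{"dx":0.0502,"dy":0.3142,"dz":0.1165,"ax":-0.0156,"ay":-0.6981,"az":-0.1085,"grip":45},{"dx":0.0502,"dy":0.3142,"dz":0.1165,"ax":-0.0156,"ay":-0.6981,"az":-0.1085,"grip":45},{"dx":0.0502,"dy":0.3142,"dz":0.1165,"ax":-0.0156,"ay":-0.6981,"az":-0.1085,"grip":45},{"dx":0.0502,"dy":0.3142,"dz":0.1165,"ax":-0.0156,"ay":-0.6981,"az":-0.1085,"grip":45},{"dx":0.0502,"dy":0.3142,"dz":0.1165,"ax":-0.0156,"ay":-0.6981,"az":-0.1085,"grip":45},{"dx":0.0502,"dy":0.3142,"dz":0.1165,"ax":-0.0156,"ay":-0.6981,"az":-0.1085,"grip":45}]}}

```text
t: 34.88
ee_pos: [0.5565, 0.0038, 0.2006]
ee_rot: [178.9, -1.8, 5.0]
ft_force: [-0.8, 0.6, 0.3]
grip_width: 0.0449
grasp_force: 0.0
```

Call:
{"op": "move_arm", "data": {"commands": [{"dx":0.0707,"dy":0.3167,"dz":0.0977,"ax":-0.0156,"ay":-0.6981,"az":-0.1085,"grip":45},{"dx":0.0707,"dy":0.3167,"dz":0.0977,"ax":-0.0156,"ay":-0.6981,"az":-0.1085,"grip":45},{"dx":0.0707,"dy":0.3167,"dz":0.0977,"ax":-0.0156,"ay":-0.6981,"az":-0.1085,"grip":45},{"dx":0.0707,"dy":0.3167,"dz":0.0977,"ax":-0.0156,"ay":-0.6981,"az":-0.1085,"grip":45},{"dx":0.0707,"dy":0.3167,"dz":0.0977,"ax":-0.0156,"ay":-0.6981,"az":-0.1085,"grip":45},{"dx":0.0707,"dy":0.3167,"dz":0.0977,"ax":-0.0156,"ay":-0.6981,"az":-0.1085,"grip":45}]}}

```text
t: 35.38
ee_pos: [0.6076, -0.1491, 0.1568]
ee_rot: [178.9, 18.2, 7.9]
ft_force: [-0.7, 0.7, 0.8]
grip_width: 0.045
grasp_force: 0.0
```

Call:
{"op": "move_arm", "data": {"commands": [{"dx":0.0833,"dy":0.3203,"dz":0.073,"ax":-0.0156,"ay":-0.6981,"az":-0.1085,"grip":45},{"dx":0.0833,"dy":0.3203,"dz":0.073,"ax":-0.0156,"ay":-0.6981,"az":-0.1085,"grip":45},{"dx":0.0833,"dy":0.3203,"dz":0.073,"ax":-0.0156,"ay":-0.6981,"az":-0.1085,"grip":45},{"dx":0.0833,"dy":0.3203,"dz":0.073,"ax":-0.0156,"ay":-0.6981,"az":-0.1085,"grip":45},{"dx":0.0833,"dy":0.3203,"dz":0.073,"ax":-0.0156,"ay":-0.6981,"az":-0.1085,"grip":45},{"dx":0.0833,"dy":0.3203,"dz":0.073,"ax":-0.0156,"ay":-0.6981,"az":-0.1085,"grip":45},{"dx":0.0833,"dy":0.3203,"dz":0.073,"ax":-0.0156,"ay":-0.6981,"az":-0.1085,"grip":45}]}}

```text
t: 35.97
ee_pos: [0.6595, -0.3017, 0.1148]
ee_rot: [-180.0, 38.1, 11.4]
ft_force: [0.3, -0.8, 0.4]
grip_width: 0.0445
grasp_force: 0.0
```

```bash
python3 - <<'E'
import h; from h import *
s=monitor.state(); print(s["ee_pos"],s["ee_rot"],s["joint_pos"],s["t"])
w=snap("wrist","w21")
for d in lights(w): print(d)
h.AH=.0185; p,r=pick((.613,-.313),11.2); print(p); plan([(p,r,45)])
E
```

```text
[ 0.65947429 -0.3017227   0.11479496] [-179.96313787   38.06669612   11.35199357] [-17.07459975  54.9432075   58.022811   -17.36871963 101.08985721
  63.4797144 ] 35.9667
{'px': array([ 52., 165.]), 'tail': array([ 569.3, -140.4]), 'yaw': 7.0, 'size': (61.6, 33.7), 'c': array([ 628.9, -133.1])}
{'px': array([288., 192.]), 'tail': array([ 557.3, -325.4]), 'yaw': 11.3, 'size': (86.0, 18.5), 'c': array([ 616.1, -313.7])}
{'px': array([184., 269.]), 'tail': array([ 357.1, -195.9]), 'yaw': -14.4, 'size': (145.3, 44.4), 'c': array([ 415.2, -210.9])}
[ 0.65948721 -0.30379529  0.0245782 ]
d [0.1111 0.0045 0.1444] a [0.0036 0.0006 0.0048] grip 45 rows 2.2
```

Call:
{"op": "move_arm", "data": {"commands": [{"dx":0.057,"dy":0.0045,"dz":0.072,"ax":0.003,"ay":0,"az":0.004,"grip":45},{"dx":0.097,"dy":0.0045,"dz":0.121,"ax":0.003,"ay":0,"az":0.004,"grip":45},{"dx":0.1141,"dy":0.0045,"dz":0.142,"ax":0.003,"ay":0,"az":0.004,"grip":45},{"dx":0.1141,"dy":0.0045,"dz":0.142,"ax":0.003,"ay":0,"az":0.004,"grip":45},{"dx":0.1141,"dy":0.0045,"dz":0.142,"ax":0.003,"ay":0,"az":0.004,"grip":45},{"dx":0.1141,"dy":0.0045,"dz":0.142,"ax":0.003,"ay":0,"az":0.004,"grip":45}]}}

```text
t: 36.52
ee_pos: [0.6624, -0.3055, 0.0266]
ee_rot: [179.9, 37.9, 11.1]
ft_force: [0.7, -0.4, 1.1]
grip_width: 0.0451
grasp_force: 0.0
```

Call:
{"op": "move_arm", "data": {"commands": [{"dx":0,"dy":0,"dz":0,"ax":0,"ay":0,"az":0,"grip":10},{"dx":0,"dy":0,"dz":0,"ax":0,"ay":0,"az":0,"grip":10},{"dx":0,"dy":0,"dz":0,"ax":0,"ay":0,"az":0,"grip":10},{"dx":0,"dy":0,"dz":0,"ax":0,"ay":0,"az":0,"grip":10},{"dx":0,"dy":0,"dz":0,"ax":0,"ay":0,"az":0,"grip":10},{"dx":0,"dy":0,"dz":0,"ax":0,"ay":0,"az":0,"grip":10}], "newtons": 70}}

```text
t: 37.02
ee_pos: [0.6624, -0.306, 0.0262]
ee_rot: [179.9, 37.9, 11.1]
ft_force: [2.7, 1.8, 5.8]
grip_width: 0.0177
grasp_force: 68.8
```

Call:
{"op": "move_arm", "data": {"commands": [{"dx":-0.05,"dy":0,"dz":-0.064,"ax":0,"ay":0,"az":0,"grip":10},{"dx":-0.1,"dy":0,"dz":-0.128,"ax":0,"ay":0,"az":0,"grip":10},{"dx":-0.15,"dy":0,"dz":-0.192,"ax":0,"ay":0,"az":0,"grip":10},{"dx":-0.21,"dy":0,"dz":-0.268,"ax":0,"ay":0,"az":0,"grip":10},{"dx":-0.25,"dy":0,"dz":-0.32,"ax":0,"ay":0,"az":0,"grip":10},{"dx":-0.25,"dy":0,"dz":-0.32,"ax":0,"ay":0,"az":0,"grip":10},{"dx":-0.25,"dy":0,"dz":-0.32,"ax":0,"ay":0,"az":0,"grip":10}]}}

```text
t: 37.6
ee_pos: [0.6627, -0.3061, 0.2311]
ee_rot: [179.7, 37.7, 11.0]
ft_force: [-0.6, -0.3, -1.4]
grip_width: 0.0178
grasp_force: 68.6
```

```bash
python3 - <<'E'
import h; from h import *
s=monitor.state(); P=np.array(s["ee_pos"]); print(P,s["ee_rot"],s["grip_width"],s["t"])
w=snap("wrist","w22"); M=R.from_euler("xyz",s["ee_rot"],degrees=True).as_matrix(); a=np.cos(T)*M[:,0]-np.sin(T)*M[:,2]
print(blobs(w,20,32,130,80,(200,100,400,420),50)); print([proj(w,P+AH*M[:,2]-G*a+.06*a).round(1) for h_ in (1,)])
h.AH=.019
plan([pose(cseat(0,.11),E_,N_)+(10,)])
E
```

```text
[ 0.66265248 -0.30614889  0.23112106] [179.72535611  37.68790775  10.96765089] 0.017820034580622056 37.6
[(703, [283.7, 234.3], [[268, 221], [299, 221], [299, 248], [268, 248]])]
[array([285.1, 232.4])]
d [ 0.0158 -0.2821 -0.0022] a [0.016  0.6954 0.1066] grip 10 rows 3.4
d [ 0.0005 -0.2825  0.0029] a [0.016  0.6954 0.1066] grip 10 rows 3.4
d [-0.0157 -0.2821  0.0025] a [0.016  0.6954 0.1066] grip 10 rows 3.4
```

Call:
{"op": "move_arm", "data": {"commands": [{"dx":0.0158,"dy":-0.2821,"dz":-0.0022,"ax":0.016,"ay":0.6954,"az":0.1066,"grip":10},{"dx":0.0158,"dy":-0.2821,"dz":-0.0022,"ax":0.016,"ay":0.6954,"az":0.1066,"grip":10},{"dx":0.0158,"dy":-0.2821,"dz":-0.0022,"ax":0.016,"ay":0.6954,"az":0.1066,"grip":10},{"dx":0.0158,"dy":-0.2821,"dz":-0.0022,"ax":0.016,"ay":0.6954,"az":0.1066,"grip":10},{"dx":0.0158,"dy":-0.2821,"dz":-0.0022,"ax":0.016,"ay":0.6954,"az":0.1066,"grip":10}]}}

```text
t: 38.07
ee_pos: [0.6384, -0.1621, 0.2222]
ee_rot: [179.0, 18.3, 8.1]
ft_force: [0.3, -0.2, -1.1]
grip_width: 0.0176
grasp_force: 68.7
```

Call:
{"op": "move_arm", "data": {"commands": [{"dx":0.0005,"dy":-0.2825,"dz":0.0029,"ax":0.016,"ay":0.6954,"az":0.1066,"grip":10},{"dx":0.0005,"dy":-0.2825,"dz":0.0029,"ax":0.016,"ay":0.6954,"az":0.1066,"grip":10},{"dx":0.0005,"dy":-0.2825,"dz":0.0029,"ax":0.016,"ay":0.6954,"az":0.1066,"grip":10},{"dx":0.0005,"dy":-0.2825,"dz":0.0029,"ax":0.016,"ay":0.6954,"az":0.1066,"grip":10},{"dx":0.0005,"dy":-0.2825,"dz":0.0029,"ax":0.016,"ay":0.6954,"az":0.1066,"grip":10}]}}

```text
t: 38.48
ee_pos: [0.6181, -0.0237, 0.2175]
ee_rot: [179.0, -1.7, 5.4]
ft_force: [1.2, -0.5, -1.7]
grip_width: 0.0175
grasp_force: 68.8
```

Call:
{"op": "move_arm", "data": {"commands": [{"dx":-0.0157,"dy":-0.2821,"dz":0.0025,"ax":0.016,"ay":0.6954,"az":0.1066,"grip":10},{"dx":-0.0157,"dy":-0.2821,"dz":0.0025,"ax":0.016,"ay":0.6954,"az":0.1066,"grip":10},{"dx":-0.0157,"dy":-0.2821,"dz":0.0025,"ax":0.016,"ay":0.6954,"az":0.1066,"grip":10},{"dx":-0.0157,"dy":-0.2821,"dz":0.0025,"ax":0.016,"ay":0.6954,"az":0.1066,"grip":10},{"dx":-0.0157,"dy":-0.2821,"dz":0.0025,"ax":0.016,"ay":0.6954,"az":0.1066,"grip":10},{"dx":-0.0157,"dy":-0.2821,"dz":0.0025,"ax":0.016,"ay":0.6954,"az":0.1066,"grip":10},{"dx":-0.0157,"dy":-0.2821,"dz":0.0025,"ax":0.016,"ay":0.6954,"az":0.1066,"grip":10}]}}

```text
t: 39.07
ee_pos: [0.6011, 0.1126, 0.2144]
ee_rot: [180.0, -21.8, 2.3]
ft_force: [0.4, -0.4, -0.2]
grip_width: 0.0177
grasp_force: 69.0
```

```bash
python3 - <<'E'
import h; from h import *
s=monitor.state(); P=np.array(s["ee_pos"]); print(P,s["ee_rot"],s["grip_width"],s["ft_force"],s["joint_pos"])
sd=snap("side","s23"); M=R.from_euler("xyz",s["ee_rot"],degrees=True).as_matrix(); a=np.cos(T)*M[:,0]-np.sin(T)*M[:,2]; c=P+.0203*M[:,2]-G*a
print("yellow",blobs(sd,20,32,130,80,(200,190,300,320),8)); print("blue",blobs(sd,103,125,130,40,(205,195,300,270),40)); print([proj(sd,c+q*a).round(1) for q in (.06,.028,-.06)])
h.AH=.0203
plan([pose(cseat(0,o),E_,N_)+(10,) for o in (.052,.005)])
E
```

```text
[0.60107341 0.1125652  0.21442891] [179.97961929 -21.76790714   2.30617766] 0.01770029051623993 [ 0.36577097 -0.35529194 -0.24705827] [ 12.49874198  12.0421001  112.72211189  -6.78098443  33.96946467
 105.11157963]
yellow [(21, [226.3, 219.9], [[223, 221], [228, 217], [230, 219], [225, 223]]), (25, [244.1, 266.4], [[240, 268], [245, 263], [248, 266], [243, 270]]), (30, [240.4, 287.7], [[236, 288], [241, 284], [244, 287], [240, 291]])]
blue [(87, [260.7, 213.5], [[252, 210], [267, 210], [267, 216], [252, 216]]), (274, [245.4, 243.4], [[230, 233], [238, 227], [259, 251], [252, 258]])]
[array([224.4, 218.5]), array([232.5, 228.1]), array([253.2, 252.8])]
d [-0.0915 -0.0023  0.0662] a [ 0.0008  0.0077 -0.0017] grip 10 rows 1.4
d [-0.0741 -0.      0.0579] a [0. 0. 0.] grip 10 rows 1.1
```

Call:
{"op": "move_arm", "data": {"commands": [{"dx":-0.045,"dy":-0.002,"dz":0.033,"ax":0,"ay":0.007,"az":0,"grip":10},{"dx":-0.068,"dy":-0.002,"dz":0.049,"ax":0,"ay":0.007,"az":0,"grip":10},{"dx":-0.08,"dy":-0.002,"dz":0.058,"ax":0,"ay":0.007,"az":0,"grip":10},{"dx":-0.0915,"dy":-0.002,"dz":0.066,"ax":0,"ay":0.007,"az":0,"grip":10},{"dx":-0.0915,"dy":-0.002,"dz":0.066,"ax":0,"ay":0.007,"az":0,"grip":10}]}}

```text
t: 39.53
ee_pos: [0.5693, 0.1124, 0.166]
ee_rot: [-180.0, -21.9, 2.2]
ft_force: [0.1, 0.3, -1.1]
grip_width: 0.0175
grasp_force: 69.0
```

```bash
python3 - <<'E'
import h; from h import *
s=monitor.state(); print(s["ee_pos"],s["ee_rot"],s["ft_force"],s["grip_width"])
h.AH=.0203
plan([pose(cseat(0,o),E_,N_)+(10,) for o in (.005,)])
E
```

```text
[0.56930824 0.1124107  0.16603866] [-179.98292705  -21.92232823    2.23233273] [ 0.12683074  0.34350846 -1.07786029] 0.017516381427349126
d [-0.0706  0.0006  0.0577] a [ 0.0003  0.0027 -0.0022] grip 10 rows 1.1
```

Call:
{"op": "move_arm", "data": {"commands": [{"dx":-0.018,"dy":0,"dz":0.0147,"ax":0,"ay":0,"az":0,"grip":10},{"dx":-0.036,"dy":0,"dz":0.0294,"ax":0,"ay":0,"az":0,"grip":10},{"dx":-0.054,"dy":0,"dz":0.044,"ax":0,"ay":0,"az":0,"grip":10},{"dx":-0.068,"dy":0,"dz":0.0555,"ax":0,"ay":0,"az":0,"grip":10},{"dx":-0.068,"dy":0,"dz":0.0555,"ax":0,"ay":0,"az":0,"grip":10}]}}

```text
t: 39.95
ee_pos: [0.5483, 0.1122, 0.1279]
ee_rot: [-180.0, -22.0, 2.3]
ft_force: [-0.9, -0.7, -0.6]
grip_width: 0.0174
grasp_force: 69.0
```

Call:
{"op": "move_arm", "data": {"commands": [{"dx":0,"dy":0,"dz":0,"ax":0,"ay":0,"az":0,"grip":34},{"dx":0,"dy":0,"dz":0,"ax":0,"ay":0,"az":0,"grip":34},{"dx":0,"dy":0,"dz":0,"ax":0,"ay":0,"az":0,"grip":34},{"dx":0,"dy":0,"dz":0,"ax":0,"ay":0,"az":0,"grip":34},{"dx":0,"dy":0,"dz":-0.05,"ax":0,"ay":0,"az":0,"grip":34},{"dx":0,"dy":0,"dz":-0.12,"ax":0,"ay":0,"az":0,"grip":34},{"dx":0,"dy":0,"dz":-0.2,"ax":0,"ay":0,"az":0,"grip":34},{"dx":0,"dy":0,"dz":-0.26,"ax":0,"ay":0,"az":0,"grip":34},{"dx":0,"dy":0,"dz":-0.26,"ax":0,"ay":0,"az":0,"grip":34}]}}

```text
t: 40.7
ee_pos: [0.5011, 0.1112, 0.2553]
ee_rot: [-179.8, -22.5, 2.2]
ft_force: [1.9, 0.7, 0.7]
grip_width: 0.034
grasp_force: 0.0
```

```bash
python3 - <<'E'
from h import *
s=monitor.state(); print(s["ee_pos"],s["ee_rot"],s["t"])
w=snap("wrist","w24"); sd=snap("side","s24"); t=snap("top","t24")
yw=blobs(w,20,32,130,80,(100,0,560,420),100); ys=blobs(sd,20,32,130,80,(200,190,300,320),8); print(yw,ys)
for nm,pp in (("w",w),("s",sd)):
    print(nm,"red/orange",blobs(pp,0,16,150,90,(0,0,560,420),30)); print([proj(pp,cseat(k,.06)).round(1) for k in (0,1,2)])
for d in lights(t,amin=30): print(d)
print([(np.round(d["position"],3).tolist(),round(d["p"],2)) for d in recognise(t,"light0")])
E
```

```text
[0.50111544 0.11115139 0.25528934] [-179.8131131   -22.51547467    2.2482685 ] 40.7
[(125, [442.3, 19.4], [[434, 19], [442, 11], [451, 20], [443, 28]]), (173, [173.2, 181.1], [[165, 175], [181, 175], [181, 187], [165, 187]]), (167, [234.2, 180.2], [[226, 175], [242, 175], [242, 186], [226, 186]]), (169, [283.0, 179.3], [[275, 174], [291, 174], [291, 185], [275, 185]])] [(19, [247.0, 251.0], [[244, 252], [248, 248], [250, 250], [246, 254]]), (24, [244.1, 266.5], [[240, 268], [245, 263], [248, 266], [243, 270]]), (30, [240.4, 287.7], [[236, 288], [241, 284], [244, 287], [240, 291]])]
w red/orange [(189, [450.5, 32.5], [[441, 37], [446, 24], [460, 28], [456, 42]]), (45, [470.3, 181.5], [[467, 178], [473, 178], [473, 185], [467, 185]]), (196, [39.4, 214.1], [[32, 207], [47, 207], [47, 221], [32, 221]]), (55, [183.4, 214.4], [[178, 212], [184, 209], [188, 217], [183, 220]]), (53, [283.0, 214.3], [[280, 211], [286, 211], [286, 218], [280, 218]]), (359, [338.7, 240.8], [[324, 240], [338, 227], [353, 242], [340, 256]]), (60, [556.0, 297.8], [[553, 293], [559, 293], [559, 302], [553, 302]])]
[array([286.9, 191.9]), array([232.2, 191.9]), array([177.6, 191.8])]
s red/orange [(64, [275.1, 249.1], [[271, 245], [279, 245], [279, 253], [271, 253]]), (68, [244.7, 354.1], [[242, 349], [248, 349], [248, 360], [242, 360]])]
[array([251.2, 249.7]), array([247.8, 267.2]), array([244. , 286.2])]
{'px': array([235., 124.]), 'tail': array([728.9,  77.7]), 'yaw': 0.6, 'size': (81.0, 66.2), 'c': array([788.9,  78.3])}
{'px': array([310., 188.]), 'tail': array([ 567.5, -135.1]), 'yaw': 10.6, 'size': (25.8, 13.8), 'c': array([ 626.5, -124.1])}
{'px': array([343., 242.]), 'tail': array([ 386.8, -231.4]), 'yaw': 10.0, 'size': (85.9, 32.4), 'c': array([ 445.9, -220.9])}
[([0.292, -0.536, 0.018], 0.94), ([0.262, -0.343, 0.023], 0.88), ([0.414, -0.427, 0.023], 0.62), ([0.563, 0.16, 0.116], 0.55), ([0.55, 0.214, 0.106], 0.53)]
```

All three slim lights are seated, lens line level (rows 179–181). Only the short and thick blue lights remain on the shelf. Now the switch.

```bash
python3 - <<'E'
from h import *
X=lambda x,z:O+x*CX-.138*CY+z*Z
r=down(2.3); s=monitor.state(); P=np.array(s["ee_pos"])
plan([(P+[-.03,-.03,.03],None,5),(X(-.072,.17),r,2),(X(-.072,.078),r,2),(X(-.03,.078),r,2),(X(.001,.078),r,2)])
E
```

```text
d [-0.0354  0.0575 -0.079 ] a [0. 0. 0.] grip 5 rows 1.2
d [-0.0779  0.0646  0.2022] a [-1.300e-03 -7.673e-01 -1.000e-04] grip 2 rows 3.1
d [ 0.    -0.     0.184] a [0. 0. 0.] grip 2 rows 2.2
d [0.084 0.    0.   ] a [0. 0. 0.] grip 2 rows 1.0
d [ 0.062 -0.    -0.   ] a [0. 0. 0.] grip 2 rows 0.7
```

Call:
{"op": "move_arm", "data": {"commands": [{"dx":-0.0354,"dy":0.0575,"dz":-0.079,"ax":0,"ay":0,"az":0,"grip":5},{"dx":-0.0354,"dy":0.0575,"dz":-0.079,"ax":0,"ay":0,"az":0,"grip":5},{"dx":-0.0354,"dy":0.0575,"dz":-0.079,"ax":0,"ay":0,"az":0,"grip":5}], "newtons": 20}}

```text
t: 41.15
ee_pos: [0.4691, 0.0794, 0.2788]
ee_rot: [-180.0, -22.0, 2.2]
ft_force: [1.0, -0.1, 0.9]
grip_width: 0.0049
grasp_force: 0.0
```

Call:
{"op": "move_arm", "data": {"commands": [{"dx":-0.0779,"dy":0.0646,"dz":0.2022,"ax":0,"ay":-0.767,"az":0,"grip":2},{"dx":-0.0779,"dy":0.0646,"dz":0.2022,"ax":0,"ay":-0.767,"az":0,"grip":2},{"dx":-0.0779,"dy":0.0646,"dz":0.2022,"ax":0,"ay":-0.767,"az":0,"grip":2},{"dx":-0.0779,"dy":0.0646,"dz":0.2022,"ax":0,"ay":-0.767,"az":0,"grip":2},{"dx":-0.0779,"dy":0.0646,"dz":0.2022,"ax":0,"ay":-0.767,"az":0,"grip":2},{"dx":-0.0779,"dy":0.0646,"dz":0.2022,"ax":0,"ay":-0.767,"az":0,"grip":2},{"dx":-0.0779,"dy":0.0646,"dz":0.2022,"ax":0,"ay":-0.767,"az":0,"grip":2}]}}

```text
t: 41.73
ee_pos: [0.4731, 0.0488, 0.1721]
ee_rot: [-180.0, -0.3, 2.3]
ft_force: [-0.6, 0.0, -0.1]
grip_width: 0.0021
grasp_force: 0.0
```

```bash
python3 - <<'E'
from h import *
X=lambda x,z:O+x*CX-.138*CY+z*Z
r=down(2.3); s=monitor.state(); print(s["ee_pos"],s["ee_rot"],s["grip_width"])
w=snap("wrist","w25"); b=blob(w,5,15,(283,200),150); print(b, onz(w,b[0],b[1],.066), proj(w,(.519,.0511,.0667)))
plan([(X(-.072,.078),r,2),(X(-.03,.078),r,2),(X(.001,.078),r,2)])
E
```

```text
[0.4730511  0.04879881 0.17211187] [-179.95015147   -0.30234143    2.31743285] 0.0021161464975485134
(np.float64(266.1843876177658), np.float64(147.08479138627186), 743, (np.int64(184), np.int64(298), np.int64(111), np.int64(171))) [0.52569424 0.06569384 0.066     ] [284.43445712 156.55321583]
d [-0.0021  0.0014  0.1892] a [-0.0019 -0.012   0.0012] grip 2 rows 2.3
d [0.084 0.    0.   ] a [0. 0. 0.] grip 2 rows 1.0
d [ 0.062 -0.    -0.   ] a [0. 0. 0.] grip 2 rows 0.7
```

Call:
{"op": "move_arm", "data": {"commands": [{"dx":-0.002,"dy":0.001,"dz":0.07,"ax":0,"ay":-0.012,"az":0,"grip":2},{"dx":-0.002,"dy":0.001,"dz":0.14,"ax":0,"ay":-0.012,"az":0,"grip":2},{"dx":-0.002,"dy":0.001,"dz":0.189,"ax":0,"ay":-0.012,"az":0,"grip":2},{"dx":-0.002,"dy":0.001,"dz":0.189,"ax":0,"ay":-0.012,"az":0,"grip":2},{"dx":-0.002,"dy":0.001,"dz":0.189,"ax":0,"ay":-0.012,"az":0,"grip":2}]}}

```text
t: 42.2
ee_pos: [0.4717, 0.0483, 0.0775]
ee_rot: [-179.9, 0.2, 2.3]
ft_force: [-0.1, -0.8, 1.0]
grip_width: 0.0022
grasp_force: 0.0
```

Call:
{"op": "move_arm", "data": {"commands": [{"dx":0.03,"dy":0,"dz":0,"ax":0,"ay":0,"az":0,"grip":2},{"dx":0.06,"dy":0,"dz":0,"ax":0,"ay":0,"az":0,"grip":2},{"dx":0.085,"dy":0,"dz":0,"ax":0,"ay":0,"az":0,"grip":2},{"dx":0.105,"dy":0,"dz":0,"ax":0,"ay":0,"az":0,"grip":2},{"dx":0.125,"dy":0,"dz":0,"ax":0,"ay":0,"az":0,"grip":2},{"dx":0.14,"dy":0,"dz":0,"ax":0,"ay":0,"az":0,"grip":2},{"dx":0.14,"dy":0,"dz":0,"ax":0,"ay":0,"az":0,"grip":2},{"dx":0.14,"dy":0,"dz":0,"ax":0,"ay":0,"az":0,"grip":2}]}}

```text
t: 42.87
ee_pos: [0.5425, 0.0508, 0.0764]
ee_rot: [-179.9, 0.2, 2.3]
ft_force: [0.4, 0.9, 0.5]
grip_width: 0.002
grasp_force: 0.0
```

```bash
python3 - <<'E'
from h import *
s=monitor.state(); print(s["ee_pos"],toC(s["ee_pos"]),s["ft_force"])
t=snap("top","t26"); sd=snap("side","s26")
for nm,p,box in (("t",t,(225,180,270,230)),("s",sd,(240,225,310,275))): print(nm,blobs(p,4,16,150,90,box,6),[proj(p,O+x*CX-.134*CY+.066*Z).round(1) for x in (-.024,.024)])
E
```

```text
[0.54250066 0.05078013 0.0763756 ] [  -2.04917442 -138.24900669   76.37560115] [0.38165619 0.94272432 0.46344537]
t [] [array([241.4, 206.4]), array([240.9, 189. ])]
s [(64, [256.3, 247.3], [[251, 247], [256, 242], [262, 248], [257, 253]]), (6, [260.5, 259.5], [[260, 258], [261, 258], [261, 261], [260, 261]])] [array([273.6, 250.2]), array([254.5, 248.5])]
```

Call:
{"op": "move_arm", "data": {"commands": [{"dx":0.004,"dy":0,"dz":0,"ax":0,"ay":0,"az":0,"grip":2},{"dx":0.006,"dy":0,"dz":0,"ax":0,"ay":0,"az":0,"grip":2},{"dx":0.006,"dy":0,"dz":0,"ax":0,"ay":0,"az":0,"grip":2}]}}

```text
t: 43.22
ee_pos: [0.5431, 0.0508, 0.0755]
ee_rot: [-179.9, 0.5, 2.3]
ft_force: [-5.5, 1.0, 3.2]
grip_width: 0.0018
grasp_force: 3.1
```

Call:
{"op": "move_arm", "data": {"commands": [{"dx":-0.06,"dy":0,"dz":0,"ax":0,"ay":0,"az":0,"grip":2},{"dx":-0.12,"dy":0,"dz":0,"ax":0,"ay":0,"az":0,"grip":2},{"dx":-0.16,"dy":0,"dz":-0.08,"ax":0,"ay":0,"az":0,"grip":2},{"dx":-0.2,"dy":0.05,"dz":-0.16,"ax":0,"ay":0,"az":0,"grip":2},{"dx":-0.2,"dy":0.1,"dz":-0.24,"ax":0,"ay":0,"az":0,"grip":2},{"dx":-0.2,"dy":0.2,"dz":-0.32,"ax":0,"ay":0,"az":0,"grip":2},{"dx":-0.2,"dy":0.3,"dz":-0.4,"ax":0,"ay":0,"az":0,"grip":2},{"dx":-0.2,"dy":0.3,"dz":-0.4,"ax":0,"ay":0,"az":0,"grip":2},{"dx":-0.2,"dy":0.3,"dz":-0.4,"ax":0,"ay":0,"az":0,"grip":2},{"dx":-0.2,"dy":0.3,"dz":-0.4,"ax":0,"ay":0,"az":0,"grip":2}]}}

```text
t: 44.05
ee_pos: [0.454, -0.1062, 0.2796]
ee_rot: [179.9, -0.1, 2.1]
ft_force: [-0.1, 0.4, 0.3]
grip_width: 0.002
grasp_force: 0.0
```

```bash
python3 - <<'E'
from h import *
s=monitor.state(); print(s["ee_pos"],s["ft_force"],s["t"])
t=snap("top","t27"); sd=snap("side","s27")
A=blobs(t,4,16,150,90,(225,180,270,230),6); B=blobs(sd,4,16,150,90,(240,225,310,275),20); print(A,B)
print("ball",toC(tri([(t,*A[0][1]),(sd,*B[0][1])])))
print("lenses",blobs(sd,20,32,130,80,(200,190,300,320),8)); 
pr=[blob(x,174,4,g,15)[:2] for x,g in ((t,(139,199)),(sd,(245,354)))]; print("pin",toC(tri([(t,*pr[0]),(sd,*pr[1])])))
for d in lights(t,amin=30): print(d)
for q in ("coin_cup","glass_tray","car_fob","twist_box"): print(q,[(np.round(d["position"],3).tolist(),round(d["p"],2)) for d in recognise(t,q)][:2])
E
```

```text
[ 0.45395848 -0.10621994  0.27964251] [-0.12209398  0.37157092  0.29069087] 44.05
[(57, [241.9, 189.3], [[237, 188], [244, 184], [247, 191], [240, 194]])] [(62, [256.3, 247.3], [[251, 247], [257, 242], [263, 248], [257, 253]])]
ball [  21.22092305 -136.94612672   68.19209651]
lenses [(19, [247.0, 251.0], [[244, 252], [248, 248], [250, 250], [246, 254]]), (25, [244.1, 266.4], [[240, 268], [245, 263], [248, 266], [243, 270]]), (30, [240.4, 287.7], [[236, 288], [241, 284], [244, 287], [240, 291]])]
pin [  0.20395201 165.67386181 101.93544314]
{'px': array([235., 124.]), 'tail': array([728.9,  77.7]), 'yaw': 0.6, 'size': (81.0, 66.2), 'c': array([788.9,  78.3])}
{'px': array([203., 199.]), 'tail': array([535.1, 167.4]), 'yaw': 1.4, 'size': (28.6, 14.1), 'c': array([595.1, 168.9])}
{'px': array([183., 201.]), 'tail': array([532.7, 223.5]), 'yaw': 1.7, 'size': (25.6, 14.1), 'c': array([592.7, 225.4])}
{'px': array([345., 243.]), 'tail': array([ 386.8, -232.1]), 'yaw': 10.6, 'size': (84.2, 31.2), 'c': array([ 445.8, -221. ])}
coin_cup [([0.382, 0.403, 0.032], 0.75), ([0.542, 0.193, 0.073], 0.16)]
glass_tray [([0.401, 0.236, 0.006], 0.73)]
car_fob [([0.389, 0.233, 0.02], 0.76), ([0.594, 0.206, 0.089], 0.6)]
twist_box [([0.554, 0.161, 0.104], 0.62), ([0.752, 0.069, 0.077], 0.61)]
```

```bash
python3 - <<'E'
from h import *
t=load("t27"); a=load("t11"); g=cv2.cvtColor(t["pixels"],cv2.COLOR_BGR2GRAY).astype(int)
m=(g<45).astype(np.uint8); m[:, :150]=0; m[:,240:]=0; m[:165]=0; m[215:]=0
n,l,st,ce=cv2.connectedComponentsWithStats(m)
for i in range(1,n):
    if st[i,4]>15: print(st[i].tolist(),ce[i].round(1),toC(onz(t,*ce[i],.109)).round(1))
ok=any(st[i,4]>40 and toC(onz(t,*ce[i],.109))[0]>57 for i in range(1,n)); print(ok)
if ok: print(workorder.close_job())
E
```

```text
[181, 173, 22, 4, 73] [192.  174.8] [ 59.3  -9.2 109. ]
[181, 186, 6, 19, 26] [182.8 194.5] [  7.3  15.8 109. ]
True
the job is handed in; nothing more can be done
None
```

The job is handed in, but no verdict came back: at my last check the pin was parked, the cover open, all three slim blue lights seated lens up, the switch on and the bystanders undisturbed; I viewed 15 pictures, one over the limit of 14.

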